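# Open the vial carousel at its probe slot and insert the flat probe

## Task

Turn the dark blue lid of the inclined vial carousel by its grey bar knob until its cut-out stands over the compartment marked with the purple tab. Then take the flat steel probe by its yellow handle from the grey stand and push it through the cut-out fully home into that compartment's slot, leave it there, and leave the bottle, jar, cool pack and cutter where they are.

Things in the scene. Friction and masses are not known exactly. Their poses are not given: they have to be found in the camera images.
- lid (a joint): angle (rad) of the carousel's dark blue round lid about the carousel axis; grows anticlockwise seen from above the lid; 0 when its cut-out points uphill; stops at -1.3 and 2.6. It turns with light friction (0.12 N m) and stays where it is left.
- rack (a joint): angle (rad) at which the white vial rack (radius 100 mm, under the lid) is clamped, same axis and zero as the lid; 0 when the marked compartment points uphill. It cannot be turned by hand (8 N m). The lid's cut-out is over the marked compartment when lid equals rack.
- knob_grip (a point): the place to grip the lid's knob: on the carousel axis, 24 mm above the lid's upper face. The knob is an upright grey bar 66 mm long, 14 mm thick and 34 mm high (top 40 mm over the lid's underside), with a 5 mm high hub of radius 22 mm round its foot. Site axes turn with the lid: z is the carousel axis, pointing up out of the lid and leaning 30 degrees from vertical; x runs along the bar and points to the cut-out; the bar is gripped across y.
- lid_opening (a point): the middle of the lid's cut-out, 58 mm from the axis, at the lid's underside; axes as knob_grip. The lid has radius 88 mm and is 6 mm thick. The cut-out is a wedge from 31 mm out to the rim, open at the rim, about 20 mm wide at its inner end and 60 mm wide at the middle.
- slot_mouth (a point): the middle of the upper mouth of the slot in the marked compartment (purple tab on the white rim beside it), 58 mm from the carousel axis, 7 mm below the lid's upper face. Axes: z up out of the slot, parallel to the carousel axis (30 degrees from vertical); x radially outward, along the slot's length; y across it. The slot is 44 mm long, 12 mm wide, 52 mm deep to its floor, chamfered 3 mm at the mouth. The other compartments hold vials with purple caps.
- probe_grip (a point): centre of the probe's yellow handle, half-way up (handle 32 mm along x, 20 mm thick along y, 70 mm along z). The probe is loose, mass about 120 g, and at first stands upright in the stand's slot, its handle 28 mm clear of the stand's top, which is 58 mm above the table. z points up from blade to handle; x is along the blade's width. Either face may point either way.
- probe_tip (a point): middle of the lower end of the probe's flat steel blade, 113 mm below probe_grip; axes as probe_grip. The blade is 36 mm wide (x), 6 mm thick (y), 78 mm long below the handle, square-ended.
- probe: the probe; its origin is at the blade's lower end, as probe_tip.
- stand: the fixed grey stand of the probe, foot 75 x 60 mm, block 62 x 34 mm, 58 mm high, origin at the centre of its underside; the slot runs along its x, 39 x 9.5 mm, 50 mm deep.
- dial: the fixed carousel, origin on the table under the centre of its foot (190 x 170 mm). Its lid's face leans towards its -x, 30 degrees from vertical; uphill is its +x. Highest rim about 175 mm above the table.
- bottle_mid (a point): bystander: white bottle, radius 32 mm, 170 mm high, blue cap; point half-way up, z along its axis.
- jar_mid (a point): bystander: amber glass jar with white cap, radius 30 mm, 100 mm high, beside the carousel; point half-way up.
- coolpack_mid (a point): bystander: flat blue cool pack 110 x 75 x 28 mm lying on the table; its centre.
- cutter_mid (a point): bystander: yellow and black utility cutter 168 mm long, 24 mm wide, 16 mm thick lying flat along x; a point half-way up its body, 80 mm from its handle end.

How it is judged (in metres and radians):
On the way:
1. the lid's cut-out stands over the marked compartment (within 12 mm) while the probe's tip is still outside the slot (distance between lid_opening and slot_mouth below 0.012 m and distance between probe_tip and slot_mouth above 0.02 m), for 0.2 s.
At the end, for the whole second after the job is handed in: The lid's cut-out is within 12 mm of the marked slot, the probe's tip is at least 45 mm below the mouth of that slot (its floor is 52 mm down) and within 10 mm of the slot's middle line, the probe is within 0.3 rad of the slot's direction, and probe and lid are at rest (distance between lid_opening and slot_mouth below 0.012 m and z of probe_tip in the frame of slot_mouth below -0.045 m and x of probe_tip in the frame of slot_mouth between -0.01 and 0.01 m and y of probe_tip in the frame of slot_mouth between -0.01 and 0.01 m and angle between the z axis of probe_tip and the z axis of slot_mouth, either way round below 0.3 rad and linear speed of probe below 0.01 m/s and angular speed of probe below 0.1 rad/s and velocity of joint lid between -0.05 and 0.05 rad/s); the robot touches nothing.
It fails at once if the white bottle is shifted by more than 30 mm or tipped (distance of bottle_mid from where it was at the start of the episode above 0.03 m or angle between bottle_mid's own z axis and vertical above 0.35 rad).
It fails at once if the amber jar is shifted by more than 30 mm or tipped (distance of jar_mid from where it was at the start of the episode above 0.03 m or angle between jar_mid's own z axis and vertical above 0.35 rad).
It fails at once if the blue cool pack is shifted by more than 30 mm or tipped (distance of coolpack_mid from where it was at the start of the episode above 0.03 m or angle between coolpack_mid's own z axis and vertical above 0.35 rad).
It fails at once if the yellow cutter is shifted by more than 30 mm or tipped (distance of cutter_mid from where it was at the start of the episode above 0.03 m or angle between cutter_mid's own z axis and vertical above 0.35 rad).
It also fails if it takes over 69 s, if anything falls off the work surface, if the arm or the gripper's body presses on something with over 40 N, if the wrist force passes 120 N, or if a joint passes its speed limit or range.

## Robot

A 6-joint arm with a two-finger parallel gripper is mounted at the origin on the work surface. World frame = base frame: x ahead of the robot, y to its left, z up, the work surface at z = 0. Lengths are in mm, angles in rad, forces in N, time in s.
With the tool pointing down it reaches from about 375 to 975 mm from the base axis. Payload 3.8 kg.
Tool frame: the origin (TCP) lies midway between the tips of the shut fingers; the grasp point (between the pads) lies 19 mm behind it (arm.hold_point_z is the distance from the TCP to the grasp point, in mm); z points along the fingers, y is the line along which they close (so a half turn about z gives the same grasp; the last joint's range is limited). The gripper opens to 85 mm and grips with 20 to 120 N. Pads are 22 mm wide; open, the fingers measure 114 mm over their backs; the gripper's body (76 mm by 85 mm) begins 54 mm behind the grasp point. The pads swing forward as they close: fully open they stand 13 mm farther back than shut.
Start: joints at [1.268, 0.264, 1.604, -0, 1.274, -0.037], TCP at [177.308, 651.291, 199.88] pointing down, gripper open.
Joint ranges: [-2.63, 2.63], [-0.94, 2.18], [0.31, 2.57], [-1.31, 4.45], [0, 2.66], [-2.55, 2.55]. Speed limits (rad/s): [2.57, 2.57, 3.14, 3.14, 3.14, 3.14].

## Interface

Orientations are given as a rotation vector (axis times angle).
In Python, from workcell import sensors, read_camera, camera_model, job, arm gives the robot as it stands.
- The arm moves only by the tool jog_arm, never from a script. Its argument "increments" is a list of rows, each an object with "grip": the finger opening in mm, from 0 to 85.4; "linear": the shift along the tool's x, y, z each as a share of 7.5 cm, from -1 to 1, a list of three; "yaw": the turn about the tool's z as a share of 360 degrees, from -1 to 1. A call has 1 to 12 rows; each row shifts and turns the commanded pose from where the row before left it, along the tool's axes as they then stand; what a row does not reach is not made up. A row lasts 1/8 s, in which the tool goes at most 62.5 mm and 10.7 degrees, less where a joint would pass 70% of its speed; a pose out of reach is approached as far as the arm can. A call with a number of a shift or a turn outside -1 to 1 is refused whole. A call with a gripper value outside its range is refused whole. The fingers move at their own pace and stop on an object; the grip force is fixed at half the most. Time passes only in rows, so rows that do not move let the fingers close. It gives the time, the measured TCP pose, the force, the opening and the grip force at its end, in the units of the state.
- sensors.state(): the state, without advancing time (a new reading comes with each control period).
- read_camera(name): name is "scene" or "top" or "wrist"; returns the picture (400x640x3 uint8, red, green, blue); there is no depth.
- camera_model(name): a dict with "fx", "fy", "cx", "cy" (pixels), "R" (3x3) and "t" (3): a world point X has camera coordinates R X + t. Camera axes: x right, y down, z forward; pixel columns grow to the right and rows downward; lengths in mm; the calibration is good to about 2 mm. A picture is of the moment at which its call begins: read the wrist's pose just before it. camera_model takes no time and is no camera call; for the wrist camera it gives the pose at the moment of the call.
- job.sign_off(): hands the job in; it is judged then, once.
The state is a dict: "time_s": time; "qpos": joint angles; "qvel": joint speeds; "effort": joint torques, N m; "tcp_pos": TCP position; "tcp_rot": TCP orientation; "ft_force": force on the tool from outside, world axes, zero at the start; "ft_torque": the same for the moment, N m; "grip_width": finger opening in mm; "grip_force": force on a finger pad.
Only numpy, scipy, OpenCV 4.12 (cv2) and the standard library are available. Lean on these libraries where they do the work, as an engineer would, in place of code of your own. Each camera call takes 0.05 s, during which the arm holds its last target. There are 200 camera calls.

## Working session

There is one attempt and no reset: what is moved stays moved. The work goes in short steps, Python scripts to look and compute and a tool call to move; the robot and the scene stay as the last step left them, time stands still between calls to the robot, and variables do not carry over. Pictures are saved under pics/ and viewed, at most 10 in all, crops included, and the job is handed in when it is done.

Besides the shell and the picture viewer there is one more tool, called after "Request:" as a command line: name --argument value ..., lists and objects as JSON in quotes. jog_arm: Moves the arm, as the interface text tells. Its arguments: {"type":"object","properties":{"increments":{"type":"array"}},"required":["increments"]}

```bash
ls; mkdir -p pics; python3 - <<'E'
from workcell import *
import cv2,numpy as np
for n in("scene","top","wrist"):
    im=read_camera(n);cv2.imwrite(f"pics/{n}0.png",im[:,:,::-1]);m=camera_model(n);print(n,{k:np.round(v,3).tolist() for k,v in m.items()})
a=cv2.imread("pics/scene0.png");b=cv2.imread("pics/top0.png")
s=sensors.state();print(s["tcp_rot"],s["grip_width"],s["ft_force"],dir(arm),arm.hold_point_z)
E
```

```text
pics
scene {'fx': 464.401, 'fy': 464.401, 'cx': 322.073, 'cy': 198.302, 'R': [[-0.395, 0.918, -0.01], [0.698, 0.293, -0.654], [-0.597, -0.266, -0.757]], 't': [242.876, -314.823, 1273.499]}
top {'fx': 376.954, 'fy': 376.954, 'cx': 320.522, 'cy': 198.81, 'R': [[-0.026, -1.0, -0.011], [-0.982, 0.027, -0.189], [0.189, 0.006, -0.982]], 't': [-9.577, 607.871, 792.898]}
wrist {'fx': 341.225, 'fy': 341.225, 'cx': 317.214, 'cy': 202.034, 'R': [[0.263, 0.965, -0.002], [0.92, -0.25, 0.303], [0.292, -0.082, -0.953]], 't': [-673.788, -39.078, 380.391]}
[-4.16182290e-01 -3.11359539e+00  2.75466393e-03] 85.53021447296335 [-0.60898596 -0.24675482  0.4017455 ] ['Unreachable', '__class__', '__delattr__', '__dict__', '__dir__', '__doc__', '__eq__', '__format__', '__ge__', '__getattribute__', '__getstate__', '__gt__', '__hash__', '__init__', '__init_subclass__', '__le__', '__lt__', '__module__', '__ne__', '__new__', '__reduce__', '__reduce_ex__', '__repr__', '__setattr__', '__sizeof__', '__str__', '__subclasshook__', '__weakref__', 'hold_point_z'] 18.700000000000003
```

View pics/scene0.png

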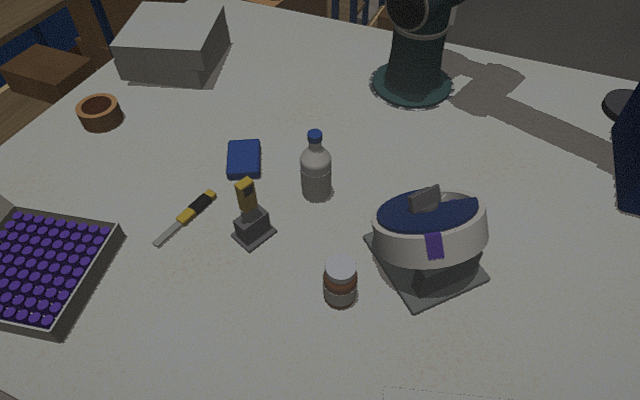

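View pics/top0.png

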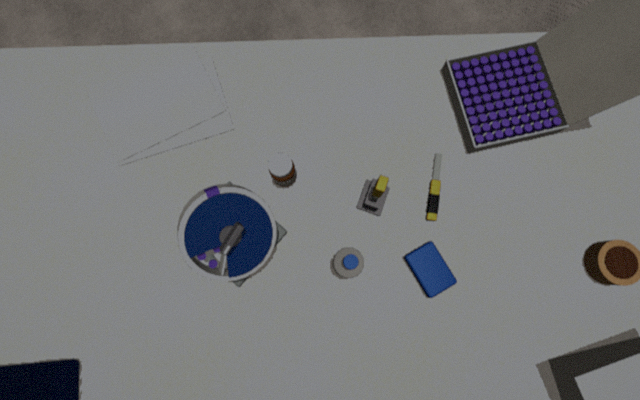

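The scene view shows the carousel at (430,225), with the tab at (434,246) and the probe and stand at (250,215). The bottle is at (316,170) and the jar at (340,280). In the top view the carousel is at (230,235), its tab at (212,192) and the cut-out near (210,262). The probe handle is at (380,185) and the jar is at (283,172).

```bash
cat > h.py <<'E'
from workcell import *
import cv2,numpy as np
def ray(n,p,m=None):
    m=m or camera_model(n);R=np.array(m["R"]);t=np.array(m["t"])
    d=R.T@np.array([(p[0]-m["cx"])/m["fx"],(p[1]-m["cy"])/m["fy"],1]);return -R.T@t,d/np.linalg.norm(d)
def plane(n,p,z,m=None):
    c,d=ray(n,p,m);return c+d*(z-c[2])/d[2]
def tri(n1,p1,n2,p2,m1=None,m2=None):
    c1,d1=ray(n1,p1,m1);c2,d2=ray(n2,p2,m2)
    s=np.linalg.lstsq(np.c_[d1,-d2],c2-c1,rcond=None)[0];a=c1+s[0]*d1;b=c2+s[1]*d2
    return (a+b)/2,np.linalg.norm(a-b)
def proj(n,X,m=None):
    m=m or camera_model(n);c=np.array(m["R"])@np.array(X)+m["t"];return np.array([m["fx"]*c[0]/c[2]+m["cx"],m["fy"]*c[1]/c[2]+m["cy"]])
E
python3 - <<'E'
from h import *
np.set_printoptions(precision=1,suppress=True)
s=cv2.imread("pics/scene0.png");t=cv2.imread("pics/top0.png")
f=lambda im,x,y,w,h:cv2.resize(im[y:y+h,x:x+w],(400,300),interpolation=cv2.INTER_CUBIC)
o=np.vstack([np.hstack([f(s,355,175,148,111),f(t,170,175,132,99)]),np.hstack([f(s,215,165,80,60+0),f(t,340,165,80,60)])])
o=cv2.convertScaleAbs(o,alpha=1.5);cv2.imwrite("pics/c1.png",o)
for p in[(364,238),(413,308),(488,276)]:print("footS",plane("scene",p,8))
for p in[(286,232),(240,287)]:print("footT",plane("top",p,8))
for n,im in(("scene",s),("top",t)):
    hsv=cv2.cvtColor(im,cv2.COLOR_BGR2HSV)
    k=cv2.inRange(hsv,(20,120,60),(35,255,255));nn,l,st,ce=cv2.connectedComponentsWithStats(k)
    print(n,"yellow",[(st[i].tolist(),ce[i]) for i in range(1,nn) if st[i][4]>15])
E
```

```text
footS [546.2  61.6   8. ]
footS [656.3 193.8   8. ]
footS [538.6 303.9   8. ]
footT [539.7  57.8   8. ]
footT [416.2 164.5   8. ]
scene yellow [([235, 176, 18, 14, 141], array([243.4, 182.6])), ([204, 190, 12, 8, 53], array([209.8, 193. ])), ([176, 207, 20, 18, 165], array([185.4, 215. ]))]
top yellow [([375, 176, 13, 16, 144], array([381.2, 183.6])), ([430, 180, 10, 15, 136], array([434.5, 187. ])), ([426, 212, 11, 9, 73], array([431.3, 215.8]))]
```

View pics/c1.png

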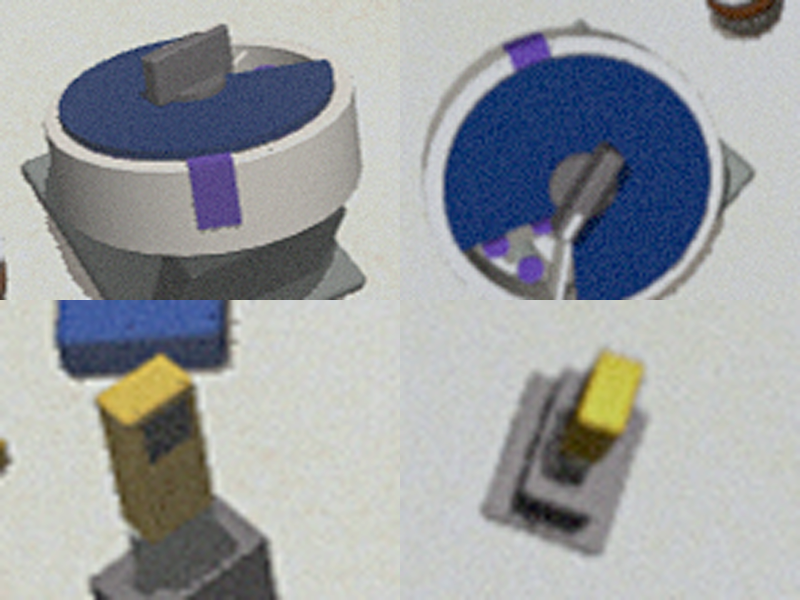

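The close-ups show three things:
- **Lid:** the cut-out is to the lower left in the top view, so the lid is at about +1.6 rad.
- **Tab:** it is near uphill, so the rack is at about -0.45 rad.
- **Knob:** the ends of its top are at scene (439,185) and (410,195), and top (227,246) and (239,224).

The handle's top face is also clear in both views.

```bash
cat >> h.py <<'E'
from scipy.spatial.transform import Rotation as Rot
def tool():
    s=sensors.state();return np.array(s["tcp_pos"]),Rot.from_rotvec(s["tcp_rot"]).as_matrix(),s
def shares(target,R=None):
    p,R0,s=tool();R=R0 if R is None else R;return R.T@(np.array(target)-p)/75
E
python3 - <<'E'
from h import *
np.set_printoptions(precision=2,suppress=True)
a,e=tri("scene",(439.4,185.4),"top",(226.8,246));b,f=tri("scene",(409.8,195.3),"top",(238.6,223.8));print("knob",a,e,b,f,np.linalg.norm(a-b))
S=lambda x,y:(215+x/5,165+(y-300)/5);T=lambda x,y:(340+(x-400)/5,165+(y-300)/5)
# handle top centre, both views
print("handle top",tri("scene",S(147,382),"top",T(612,390)))
tc=[T(603,350),T(643,360),T(625,432),T(580,425)]
print("top corners",[plane("top",p,156)[:2] for p in tc])
print("stand foot top", [plane("top",T(*p),8)[:2] for p in[(535,372),(483,512),(600,553),(648,410)]])
print("tab outer",tri("scene",(355+208/2.703,175+156/2.703),"top",(170+125/3.03,175+65/3.03)))
for c,n in(((349,262),"bottle"),((281,160),"jar")):print(n,plane("top",c,170 if n=="bottle" else 100))
t=cv2.imread("pics/top0.png");hsv=cv2.cvtColor(t,cv2.COLOR_BGR2HSV)
k=cv2.inRange(hsv,(100,150,30),(125,255,255));k[:, :160]=0;k[:,300:]=0
c=max(cv2.findContours(k,0,2)[0],key=cv2.contourArea);print(cv2.fitEllipse(cv2.convexHull(c)))
p,R,s=tool();print(R)
E
```

```text
knob [497.66 166.21 157.63] 15.865630184448499 [541.91 133.81 164.55] 1.3216076772496912 55.27820961679345
handle top (array([ 616.65, -149.62,  155.87]), np.float64(3.2714891430679263))
top corners [array([ 633.95, -148.44]), array([ 629.35, -164.25]), array([ 600.01, -155.32]), array([ 603.36, -137.55])]
stand foot top [array([ 661.54, -138.73]), array([ 593.82, -110.69]), array([ 572.64, -165.15]), array([ 641.27, -191.98])]
tab outer (array([599.33, 189.38, 158.61]), np.float64(3.8201302011696683))
bottle [462.67 -77.14 170.  ]
jar [688.15  58.27 100.  ]
((227.8734588623047, 234.71632385253906), (81.75300598144531, 87.31915283203125), 66.34710693359375)
[[-0.96  0.26 -0.  ]
 [ 0.26  0.96 -0.  ]
 [ 0.   -0.   -1.  ]]
```

```bash
python3 - <<'E'
from h import *
np.set_printoptions(precision=3,suppress=True)
m=camera_model("wrist");p,R,s=tool();Rc=np.array(m["R"]);C=-Rc.T@np.array(m["t"])
off=R.T@(C-p);ax=R.T@Rc[2];print("cam off tool",off,"axis",ax)
print("lid c",[plane("top",(227.9,234.7),z) for z in(125,132,140)])
# goal: TCP z=350, axis hits (535,170,140)
Rz=Rot.from_euler('z',-23,degrees=True).as_matrix()
for RR,nm in((R,"same"),(Rz@R,"yawed")):
    C_off=RR@off;a=RR@ax;z=350+C_off[2];hit=C_off+a*((140-z)/a[2]);T=np.array([535-hit[0],170-hit[1],350]);print(nm,T,R.T@(T-p)/75)
E
```

```text
cam off tool [  77.454    0.031 -173.997] axis [-0.303 -0.001  0.953]
lid c [array([525.052, 164.983, 125.   ]), array([524.338, 163.199, 132.   ]), array([523.522, 161.161, 140.   ])]
same [492.079 182.339 350.   ] [-5.692 -4.926 -2.007]
yawed [500.312 198.128 350.   ] [-5.743 -4.694 -2.008]
```

Request:
jog_arm --increments '[{"grip": 85, "linear": [-0.3, -0.25, -0.67], "yaw": 0}, {"grip": 85, "linear": [-0.3, -0.25, -0.67], "yaw": 0}, {"grip": 85, "linear": [-0.3, -0.25, -0.67], "yaw": 0}, {"grip": 85, "linear": [-0.54, -0.44, 0], "yaw": 0}, {"grip": 85, "linear": [-0.54, -0.44, 0], "yaw": 0}, {"grip": 85, "linear": [-0.54, -0.44, 0], "yaw": 0}, {"grip": 85, "linear": [-0.54, -0.44, 0], "yaw": 0}, {"grip": 85, "linear": [-0.54, -0.44, 0], "yaw": 0}, {"grip": 85, "linear": [-0.54, -0.44, 0], "yaw": 0}, {"grip": 85, "linear": [-0.54, -0.44, 0], "yaw": 0}, {"grip": 85, "linear": [-0.54, -0.44, 0], "yaw": 0}, {"grip": 85, "linear": [-0.52, -0.42, 0], "yaw": 0}]'

```text
time_s: 1.65
tcp_pos: [500.9, 197.2, 350.4]
tcp_rot: [-0.417, -3.114, 0.0]
ft_force: [0.3, 0.0, -0.2]
grip_width: 85.0
grip_force: 0.0
```

Request:
jog_arm --increments '[{"grip": 85, "linear": [0, 0, 0], "yaw": 0.022}, {"grip": 85, "linear": [0, 0, 0], "yaw": 0.022}, {"grip": 85, "linear": [0, 0, 0], "yaw": 0.02}, {"grip": 55, "linear": [0, 0, 0], "yaw": 0}]'

```text
time_s: 2.15
tcp_pos: [500.1, 198.6, 350.3]
tcp_rot: [-1.028, -2.968, 0.001]
ft_force: [0.2, -0.2, 0.0]
grip_width: 69.0
grip_force: 0.0
```

```bash
python3 - <<'E'
from h import *
np.set_printoptions(precision=3,suppress=True)
import json
m=camera_model("wrist");im=read_camera("wrist")[:,:,::-1];cv2.imwrite("pics/w1.png",im)
json.dump({k:np.array(v).tolist() for k,v in m.items()},open("w1.json","w"))
p,R,s=tool();print(p,R,s["qpos"],s["time_s"],s["grip_width"])
E
```

```text
[500.152 198.729 350.348] [[-0.787  0.618 -0.   ]
 [ 0.618  0.787 -0.   ]
 [ 0.    -0.    -1.   ]] [ 0.332 -0.054  1.681 -0.     1.514 -0.573] 2.2 62.73464443834482
```

View pics/w1.png

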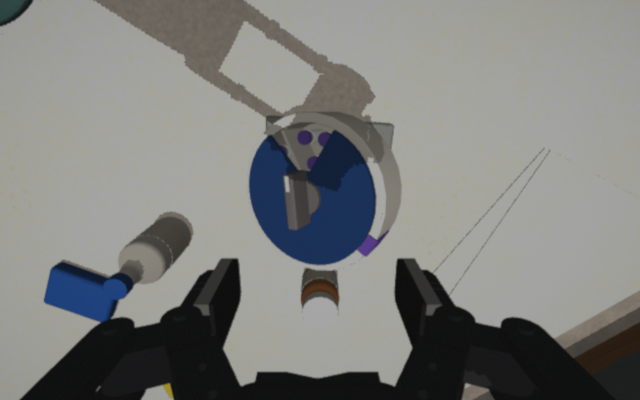

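The wrist view shows the lid at (313,195), the knob bar from (292,175) to (297,228), the cut-out at the top near (310,145), and the tab at (370,245).

```bash
python3 - <<'E'
from h import *
import json
np.set_printoptions(precision=2,suppress=True)
m={k:np.array(v) if isinstance(v,list) else v for k,v in json.load(open("w1.json")).items()}
def blue(f,x0,x1,y0,y1):
    h=cv2.cvtColor(cv2.imread(f),cv2.COLOR_BGR2HSV);k=cv2.inRange(h,(100,120,20),(125,255,255))
    z=np.zeros_like(k);z[y0:y1,x0:x1]=k[y0:y1,x0:x1];c=max(cv2.findContours(z,0,1)[0],key=cv2.contourArea);return cv2.fitEllipseDirect(cv2.convexHull(c)),c
ew,cw=blue("pics/w1.png",230,400,110,280);et,_=blue("pics/top0.png",160,300,180,300);es,_=blue("pics/scene0.png",360,500,180,270)
print(ew,et,es)
for a in((("wrist",ew[0],"top",et[0]),m,None),(("wrist",ew[0],"scene",es[0]),m,None),(("top",et[0],"scene",es[0]),None,None)):print(tri(*a[0],a[1],a[2]))
c,e=tri("wrist",ew[0],"top",et[0],m)
# axis and zero from foot long side
phi=np.deg2rad(50);u=np.array([np.cos(phi),np.sin(phi),0]);n=-.5*u+np.array([0,0,.866]);ex=.866*u+np.array([0,0,.5]);ey=np.cross(n,ex)
def onl(cam,p,h,mm=None):
    o,d=ray(cam,p,mm);q=o+d*(((c+h*n-o)@n)/(d@n))-c;x,y=q@ex,q@ey;return np.array([x,y,np.hypot(x,y),np.arctan2(y,x)])
pts=cw[:,0,:];P=np.array([onl("wrist",p,0,m)[:2] for p in pts]);print("lid radii pct",np.percentile(np.hypot(*P.T),[10,25,50,75,90]))
h=cv2.cvtColor(cv2.imread("pics/w1.png"),cv2.COLOR_BGR2HSV);k=cv2.inRange(h,(126,90,30),(150,255,255))
N,l,st,ce=cv2.connectedComponentsWithStats(k)
for i in range(1,N):
    if st[i][4]>25:print("purple",ce[i],st[i],onl("wrist",ce[i],0,m))
print("knob",onl("wrist",(288,178),34,m),onl("wrist",(298,230),34,m),onl("wrist",(306,173),34,m),onl("wrist",(310,226),34,m))
E
```

```text
((311.88922119140625, 192.7403106689453), (120.88365173339844, 144.76390075683594), 157.1398162841797) ((227.8756103515625, 234.51614379882812), (82.4837417602539, 87.45349884033203), 68.1783447265625) ((429.6614990234375, 216.97340393066406), (30.308496475219727, 76.78126525878906), 81.18461608886719)
(array([527.08, 167.87, 114.58]), np.float64(1.2021503984340989))
(array([528.85, 170.38, 110.53]), np.float64(6.272351729462766))
(array([526.86, 171.6 , 106.16]), np.float64(3.577793493305268))
lid radii pct [ 31.76  49.29  81.98  95.31 101.08]
purple [304.02 137.02] [298 131  13  13 143] [-12.55  67.41  68.57   1.75]
purple [323.06 138.1 ] [318 133  12  13 101] [13.71 68.44 69.8   1.37]
purple [310.96 161.61] [307 157  10  12  69] [-1.94 38.71 38.76  1.62]
purple [368.53 244.86] [358 235  27  21 246] [ 80.24 -50.87  95.01  -0.56]
knob [-12.15  23.32  26.3    2.05] [  2.7  -38.36  38.46  -1.5 ] [12.24 32.68 34.9   1.21] [ 19.24 -29.49  35.21  -0.99]
```

```bash
cat > lid.py <<'E'
from h import *
import json
from scipy.optimize import least_squares
np.set_printoptions(precision=2,suppress=True)
m={k:np.array(v) if isinstance(v,list) else v for k,v in json.load(open("w1.json")).items()}
def hull(f,x0,x1,y0,y1):
    h=cv2.cvtColor(cv2.imread(f),cv2.COLOR_BGR2HSV);k=cv2.inRange(h,(100,120,20),(125,255,255))
    z=np.zeros_like(k);z[y0:y1,x0:x1]=k[y0:y1,x0:x1];z=cv2.morphologyEx(z,cv2.MORPH_OPEN,np.ones((3,3)));c=max(cv2.findContours(z,0,1)[0],key=cv2.contourArea);return cv2.convexHull(c)[:,0,:].astype(float)
def frame(phi):
    u=np.array([np.cos(phi),np.sin(phi),0]);n=-.5*u+np.array([0,0,.866]);ex=.866*u+np.array([0,0,.5]);return n,ex,np.cross(n,ex)
def onl(o,d,c,phi,h=0):
    n,ex,ey=frame(phi);q=o+d*(((c+h*n-o)@n)/(d@n))-c;return np.array([q@ex,q@ey])
obs=[("wrist",hull("pics/w1.png",230,400,110,280),m),("top",hull("pics/top0.png",160,300,180,300),None)]
rays=[(ray(n,p,mm)) for n,H,mm in obs for p in H]
f=lambda x:[np.hypot(*onl(o,d,x[:3],x[3]))-88 for o,d in rays]
r=least_squares(f,[527,168,125,np.deg2rad(50)],loss="soft_l1",f_scale=2);c=r.x[:3];phi=r.x[3]
if __name__=="__main__":
    print(c,np.rad2deg(phi),"res",np.std(r.fun),np.abs(r.fun).max(),len(rays))
    n,ex,ey=frame(phi);pr=lambda p,h:(lambda q:(q,np.hypot(*q),np.arctan2(q[1],q[0])))(onl(*ray("wrist",p,m),c,phi,h))
    print("tab",pr((368.5,244.9),0));print("caps",[pr(p,0) for p in((304,137),(323,138),(311,161.6))])
    print("knob top",[pr(p,34)[0] for p in((288,178),(298,230),(306,173),(310,226))])
    nt=onl(*ray("top",(212,192)),c,phi,0);print("tab top",nt,np.arctan2(nt[1],nt[0]),"knobtop c",c+34*n)
    print("foot centre",(np.array([543,60])+[656,194]+[539,304]+[416,164.5])/4)
E
python3 lid.py
```

```text
[523.59 161.55 124.72] 47.13523531921614 res 0.8133452158532263 3.3411452744911116 89
tab (array([ 87.91, -39.4 ]), np.float64(96.33402237153818), np.float64(-0.42132186022038465))
caps [(array([-7.94, 70.07]), np.float64(70.51742880515904), np.float64(1.6836197638394441)), (array([17.39, 72.24]), np.float64(74.30755720899879), np.float64(1.3345679446557182)), (array([ 4.04, 42.86]), np.float64(43.05339673897933), np.float64(1.47688117784279))]
knob top [array([-4.24, 27.15]), array([ 13.54, -30.87]), array([18.71, 37.11]), array([ 28.89, -21.79])]
tab top [ 86.35 -42.78] -0.46002503767461117 knobtop c [512.02 149.09 154.16]
foot centre [538.5  180.62]
```

The circle fit gives the lid centre at (523.6, 161.5, 124.7) with uphill at 47°, residual 0.8 mm. The rim comes out at about 175 mm, as it should. The rack is at about -0.44 rad.

I'll straddle the knob next.

Request:
jog_arm --increments '[{"grip": 38, "linear": [-0.54, -0.35, 0], "yaw": 0}, {"grip": 38, "linear": [0, 0, 0.6], "yaw": 0}, {"grip": 38, "linear": [0, 0, 0.6], "yaw": 0}, {"grip": 38, "linear": [0, 0, 0.6], "yaw": 0}, {"grip": 38, "linear": [0, 0, 0.4], "yaw": 0}, {"grip": 38, "linear": [0, 0, 0], "yaw": 0}]'

```text
time_s: 2.95
tcp_pos: [513.2, 152.6, 182.4]
tcp_rot: [-1.025, -2.964, 0.006]
ft_force: [-0.5, -0.6, -1.2]
grip_width: 37.9
grip_force: 0.0
```

```bash
python3 - <<'E'
from h import *
np.set_printoptions(precision=2,suppress=True)
im=read_camera("wrist")[:,:,::-1];cv2.imwrite("pics/w2.png",im)
p,R,s=tool();print(p,s["grip_width"],s["ft_force"],shares([515.6,153,141]))
E
```

```text
[514.99 153.   184.87] 38.25817580230845 [0.08 0.68 0.96] [-0.01  0.01  0.58]
```

View pics/w2.png

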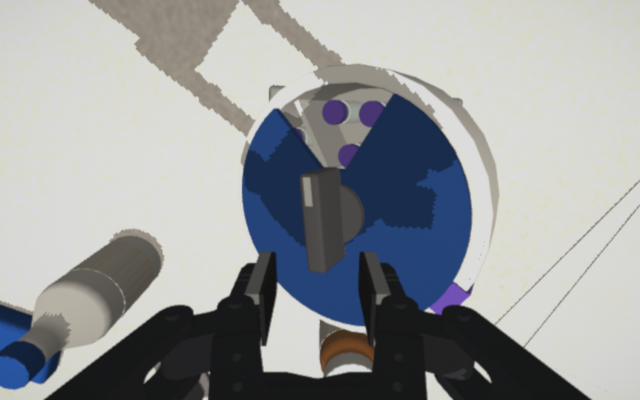

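The bar lies at (322,220), centred between the fingers at columns 270 and 372. I'll descend and turn in stages.

Request:
jog_arm --increments '[{"grip": 38, "linear": [0, 0, 0.3], "yaw": 0}, {"grip": 38, "linear": [0, 0, 0.28], "yaw": 0}, {"grip": 38, "linear": [0, 0, 0], "yaw": 0}]'

```text
time_s: 3.38
tcp_pos: [515.9, 153.2, 142.7]
tcp_rot: [-1.028, -2.968, 0.0]
ft_force: [0.2, 1.2, 0.0]
grip_width: 38.1
grip_force: 0.0
```

Request:
jog_arm --increments '[{"grip": 38, "linear": [0, 0, 0], "yaw": 0.025}, {"grip": 38, "linear": [0, 0, 0], "yaw": 0.025}, {"grip": 38, "linear": [0, 0, 0], "yaw": 0.025}, {"grip": 38, "linear": [0, 0, 0], "yaw": 0.025}, {"grip": 38, "linear": [0, 0, 0], "yaw": 0.025}, {"grip": 38, "linear": [0, 0, 0], "yaw": 0.025}, {"grip": 38, "linear": [0, 0, 0], "yaw": 0}]'

```text
time_s: 4.25
tcp_pos: [517.5, 153.5, 144.7]
tcp_rot: [2.261, 2.178, 0.005]
ft_force: [-0.6, -0.1, 0.2]
grip_width: 38.0
grip_force: 0.0
```

```bash
python3 - <<'E'
from h import *
np.set_printoptions(precision=2,suppress=True)
im=read_camera("wrist")[:,:,::-1];cv2.imwrite("pics/w3.png",im)
p,R,s=tool();print(p,R[:,1],s["grip_width"],s["ft_force"],shares([515.6,153,141]),s["qpos"])
E
```

```text
[517.23 153.5  144.3 ] [ 1.   -0.04  0.  ] 37.925040643504545 [ 0.31 -0.33 -0.27] [-0.01 -0.02  0.04] [ 0.24  0.05  1.96 -0.    1.13  0.28]
```

View pics/w3.png

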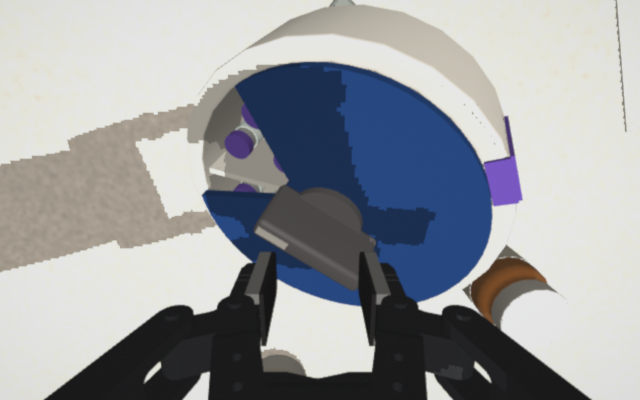

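```bash
python3 - <<'E'
from h import *
from lid import c,phi,frame
p,R,s=tool();n,ex,ey=frame(phi)
for nm,X in(("tcp",p),("tcp-5",p+[0,0,5]),("knobtop",c+34*n),("lidc",c),("tab",c+96*(ex*np.cos(.44)-ey*np.sin(.44)))):print(nm,X,proj("wrist",X))
for a in(1.2,1.5,1.8):print(a,[proj("wrist",c+34*n+k*33*(ex*np.cos(a)+ey*np.sin(a))) for k in(1,-1)])
E
```

```text
tcp [517.23 153.5  144.3 ] [317.04 240.13]
tcp-5 [517.23 153.5  149.3 ] [317.06 243.92]
knobtop [512.02 149.09 154.16] [307.6 255.7]
lidc [523.59 161.55 124.72] [327.03 214.17]
tab [604.73 188.87 168.15] [506.55 183.45]
1.2 [array([273.04, 209.68]), array([337.14, 295.04])]
1.5 [array([260.62, 215.75]), array([350.53, 292.21])]
1.8 [array([253.32, 224.99]), array([361.07, 285.95])]
```

The bar still runs from (265,228) to (355,283), so the lid has not followed: the open fingertips pass above the bar. I'll turn back, go lower, and try again.

Request:
jog_arm --increments '[{"grip": 38, "linear": [0, 0, 0], "yaw": -0.029}, {"grip": 38, "linear": [0, 0, 0], "yaw": -0.029}, {"grip": 38, "linear": [0, 0, 0], "yaw": -0.029}, {"grip": 38, "linear": [0, 0, 0], "yaw": -0.029}, {"grip": 38, "linear": [0, 0, 0.05], "yaw": 0}, {"grip": 38, "linear": [0, 0, 0.05], "yaw": 0}, {"grip": 38, "linear": [0, 0, 0.05], "yaw": 0}, {"grip": 38, "linear": [0, 0, 0], "yaw": 0}]'

```text
time_s: 5.3
tcp_pos: [515.4, 153.0, 130.3]
tcp_rot: [-1.341, -2.84, 0.001]
ft_force: [-0.4, 0.9, 0.1]
grip_width: 38.1
grip_force: 0.0
```

Request:
jog_arm --increments '[{"grip": 38, "linear": [0, 0, 0], "yaw": 0.025}, {"grip": 38, "linear": [0, 0, 0], "yaw": 0.025}, {"grip": 38, "linear": [0, 0, 0], "yaw": 0.025}, {"grip": 38, "linear": [0, 0, 0], "yaw": 0.025}, {"grip": 38, "linear": [0, 0, 0], "yaw": 0.025}, {"grip": 38, "linear": [0, 0, 0], "yaw": 0}]'

```text
time_s: 6.05
tcp_pos: [515.8, 153.1, 130.9]
tcp_rot: [-2.324, -2.114, -0.0]
ft_force: [0.0, 0.4, 0.2]
grip_width: 37.9
grip_force: 0.0
```

```bash
python3 - <<'E'
from h import *
np.set_printoptions(precision=2,suppress=True)
im=read_camera("wrist")[:,:,::-1];cv2.imwrite("pics/w4.png",im)
p,R,s=tool();print(p,R[:,1],s["grip_width"],s["ft_force"],s["qpos"])
E
```

```text
[515.86 153.11 130.91] [ 1.   -0.09  0.  ] 38.168625984533215 [-0.37  0.21 -0.17] [ 0.24  0.06  1.97 -0.    1.11  0.34]
```

View pics/w4.png

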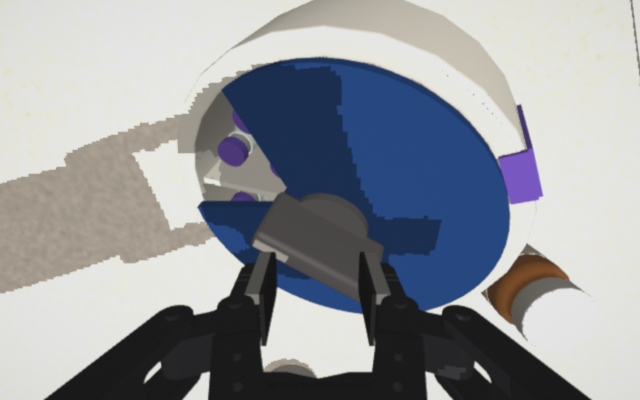

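The bar is still at (262,235) to (375,280) and the tips overlap it from above, at about 25–30 mm behind the TCP. I'll go lower and watch the force.

Request:
jog_arm --increments '[{"grip": 38, "linear": [0, 0, 0], "yaw": -0.029}, {"grip": 38, "linear": [0, 0, 0], "yaw": -0.029}, {"grip": 38, "linear": [0, 0, 0], "yaw": -0.029}, {"grip": 38, "linear": [0, 0, 0], "yaw": -0.029}, {"grip": 38, "linear": [0, 0, 0.04], "yaw": 0}, {"grip": 38, "linear": [0, 0, 0.04], "yaw": 0}, {"grip": 38, "linear": [0, 0, 0.04], "yaw": 0}, {"grip": 38, "linear": [0, 0, 0], "yaw": 0}]'

```text
time_s: 7.1
tcp_pos: [515.5, 153.0, 121.4]
tcp_rot: [-1.421, -2.801, 0.001]
ft_force: [-1.1, -0.0, 0.0]
grip_width: 38.1
grip_force: 0.0
```

Request:
jog_arm --increments '[{"grip": 38, "linear": [0, 0, 0.03], "yaw": 0}, {"grip": 38, "linear": [0, 0, 0], "yaw": 0}]'

```text
time_s: 7.35
tcp_pos: [515.7, 153.1, 119.4]
tcp_rot: [-1.42, -2.802, 0.0]
ft_force: [-0.8, 0.5, 0.5]
grip_width: 38.1
grip_force: 0.0
```

Request:
jog_arm --increments '[{"grip": 38, "linear": [0, 0, 0.0], "yaw": 0.025}, {"grip": 38, "linear": [0, 0, 0], "yaw": 0.025}, {"grip": 38, "linear": [0, 0, 0.0], "yaw": 0.025}]'

```text
time_s: 7.72
tcp_pos: [515.8, 152.8, 119.7]
tcp_rot: [2.041, 2.388, -0.001]
ft_force: [-1.6, -3.5, 1.6]
grip_width: 37.6
grip_force: 1.6
```

Request:
jog_arm --increments '[{"grip": 38, "linear": [0, 0, 0.0], "yaw": 0.025}, {"grip": 38, "linear": [0, 0, 0], "yaw": 0.025}, {"grip": 36, "linear": [0, 0, 0.0], "yaw": 0.025}, {"grip": 36, "linear": [0, 0, 0.0], "yaw": 0}]'

```text
time_s: 8.22
tcp_pos: [514.9, 149.9, 123.0]
tcp_rot: [2.534, 1.851, -0.008]
ft_force: [-10.3, -11.6, 20.8]
grip_width: 35.9
grip_force: 13.2
```

```bash
python3 - <<'E'
from h import *
np.set_printoptions(precision=2,suppress=True)
im=read_camera("wrist")[:,:,::-1];cv2.imwrite("pics/w5.png",im)
p,R,s=tool();print(p,R[:,1],s["grip_width"],s["ft_force"],s["qpos"])
E
```

```text
[514.94 149.87 123.05] [ 0.95 -0.3  -0.  ] 36.127733830343736 [-10.62 -12.43  21.22] [ 0.24  0.07  1.98 -0.01  1.1   0.55]
```

View pics/w5.png

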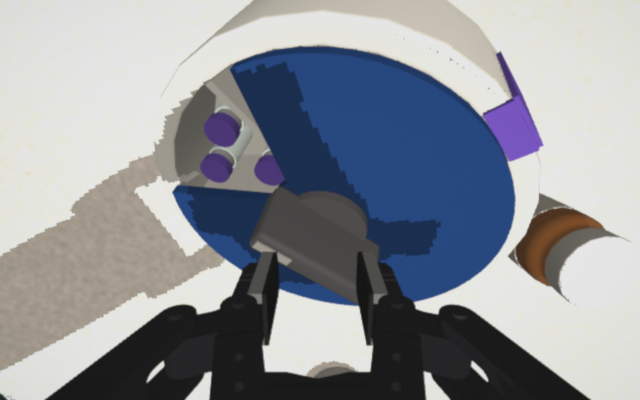

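The lid has begun to turn, but the bar is jammed diagonally at about 60° between the pads, with 21 N upward. I'll back off and push the cut-out end round with shut fingers instead, then align with a final grip.

Request:
jog_arm --increments '[{"grip": 38, "linear": [0, 0, 0], "yaw": -0.02}, {"grip": 38, "linear": [0, 0, -0.3], "yaw": 0}, {"grip": 38, "linear": [0, 0, -0.5], "yaw": 0}, {"grip": 0, "linear": [0, 0, -0.1], "yaw": 0.028}, {"grip": 0, "linear": [0, 0, 0], "yaw": 0.028}, {"grip": 0, "linear": [0, 0, 0], "yaw": 0.028}, {"grip": 0, "linear": [0, 0, 0], "yaw": 0.028}, {"grip": 0, "linear": [0, 0, 0], "yaw": 0.028}, {"grip": 0, "linear": [0, 0, 0], "yaw": 0.028}, {"grip": 0, "linear": [0, 0, 0], "yaw": 0}]'

```text
time_s: 9.52
tcp_pos: [515.8, 153.1, 187.2]
tcp_rot: [-3.098, -0.521, -0.0]
ft_force: [0.2, 0.3, -0.6]
grip_width: 0.0
grip_force: 0.0
```

```bash
cat > way.py <<'E'
from h import *
from lid import c,phi,frame
np.set_printoptions(precision=3,suppress=True)
n,ex,ey=frame(phi)
def P(th,r,w,h):
    b=lambda t:ex*np.cos(t)+ey*np.sin(t);return c+r*b(th)+w*b(th+np.pi/2)+h*n
E
python3 - <<'E'
from way import *
p,R,s=tool();print(p,R,s["grip_width"])
ths=[1.75,1.4,1.1,.8,.5,.2,-.1,-.3,-.4]
W=[P(t,24,34 if t==1.75 else 22,20) for t in ths]
q=p
for t,w in zip(ths,W):print(t,w,R.T@(w-q)/75);q=w
im=read_camera("wrist")[:,:,::-1];cv2.imwrite("pics/w6.png",im)
h=cv2.cvtColor(im,cv2.COLOR_BGR2HSV);k=cv2.inRange(h,(126,90,30),(150,255,255))
N,l,st,ce=cv2.connectedComponentsWithStats(k)
for i in range(1,N):
    if st[i][4]>40:
        o,d=ray("wrist",ce[i]);Q=o+d*((c-o)@n/(d@n))-c;print("purple",st[i][4],Q@ex,Q@ey,np.arctan2(Q@ey,Q@ex))
E
```

```text
[515.842 153.119 187.2  ] [[ 0.945  0.327  0.   ]
 [ 0.327 -0.945  0.   ]
 [ 0.     0.    -1.   ]] 0.02473120751386302
1.75 [481.69  142.212 123.174] [-0.478 -0.011  0.854]
1.4 [486.343 161.681 133.24 ] [ 0.143 -0.225 -0.134]
1.1 [488.659 170.024 137.68 ] [ 0.066 -0.095 -0.059]
0.8 [493.487 176.955 142.51 ] [ 0.091 -0.066 -0.064]
0.5 [500.397 181.856 147.298] [ 0.108 -0.032 -0.064]
0.2 [508.771 184.288 151.616] [ 0.116  0.006 -0.058]
-0.1 [517.861 184.034 155.078] [ 0.113  0.043 -0.046]
-0.3 [523.918 182.374 156.755] [ 0.069  0.047 -0.022]
-0.4 [526.855 181.117 157.377] [ 0.032  0.029 -0.008]
purple 2262 93.45710778618312 -43.29033658727736 -0.4337855128025934
purple 401 25.142917762069132 59.42833226874529 1.1705533604688168
purple 154 11.872063963103379 34.43778432700836 1.238815601913275
purple 326 -1.3155915007911703 57.83621874862115 1.593539249753458
```

Request:
jog_arm --increments '[{"grip": 0, "linear": [-0.48, -0.01, 0], "yaw": 0}, {"grip": 0, "linear": [0, 0, 0.5], "yaw": 0}, {"grip": 0, "linear": [0, 0, 0.35], "yaw": 0}, {"grip": 0, "linear": [0.07, -0.11, -0.07], "yaw": 0}, {"grip": 0, "linear": [0.07, -0.11, -0.07], "yaw": 0}, {"grip": 0, "linear": [0.07, -0.1, -0.06], "yaw": 0}]'

```text
time_s: 10.32
tcp_pos: [490.5, 171.3, 140.8]
tcp_rot: [-3.098, -0.519, -0.006]
ft_force: [0.4, -0.3, -0.1]
grip_width: -0.4
grip_force: 0.0
```

Request:
jog_arm --increments '[{"grip": 0, "linear": [0.05, -0.03, -0.03], "yaw": 0}, {"grip": 0, "linear": [0.05, -0.03, -0.03], "yaw": 0}, {"grip": 0, "linear": [0.05, -0.02, -0.03], "yaw": 0}, {"grip": 0, "linear": [0.05, -0.01, -0.03], "yaw": 0}, {"grip": 0, "linear": [0.06, 0, -0.03], "yaw": 0}, {"grip": 0, "linear": [0.06, 0.01, -0.03], "yaw": 0}]'

```text
time_s: 11.08
tcp_pos: [509.7, 183.4, 151.9]
tcp_rot: [3.099, 0.518, -0.0]
ft_force: [-0.4, 0.3, -0.3]
grip_width: -0.1
grip_force: 0.0
```

Request:
jog_arm --increments '[{"grip": 0, "linear": [0.06, 0.02, -0.025], "yaw": 0}, {"grip": 0, "linear": [0.06, 0.02, -0.025], "yaw": 0}, {"grip": 0, "linear": [0.06, 0.03, -0.02], "yaw": 0}, {"grip": 0, "linear": [0.04, 0.04, -0.01], "yaw": 0}, {"grip": 0, "linear": [0, 0, 0], "yaw": 0}]'

```text
time_s: 11.7
tcp_pos: [528.0, 180.8, 157.9]
tcp_rot: [3.099, 0.517, 0.0]
ft_force: [0.2, 0.5, -0.7]
grip_width: 0.2
grip_force: 0.0
```

```bash
python3 - <<'E'
from way import *
p,R,s=tool();print(p,s["ft_force"])
im=read_camera("wrist")[:,:,::-1]
t=read_camera("top")[:,:,::-1]
cv2.imwrite("pics/w7.png",np.vstack([im[40:340,100:600],cv2.resize(t[180:300,130:330],(500,300),interpolation=cv2.INTER_CUBIC)]))
print("proj b at -0.44:",[proj("wrist",P(-.44,k,0,34)) for k in(33,-33)])
E
```

```text
[527.991 180.796 157.93 ] [ 0.244  0.454 -0.731]
proj b at -0.44: [array([365.545, 241.538]), array([355.044, 304.948])]
```

View pics/w7.png

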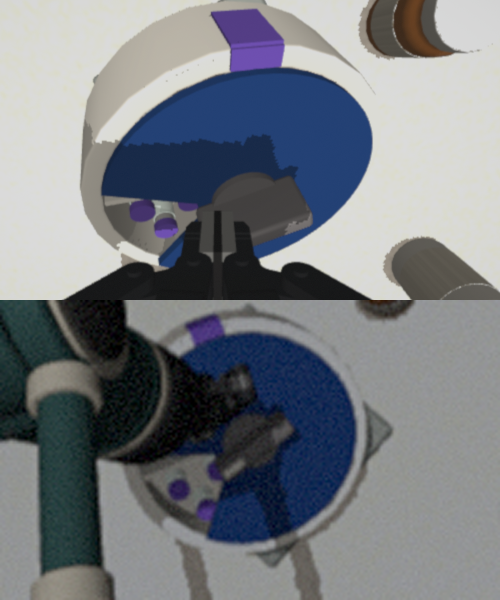

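The lid has not followed: the cut-out is still at about 1.4 rad in both views, at wrist crop (160,210) and top crop (190,500). The shut tip must be higher relative to the bar than I assumed, so I'll check the lid height and the tip against the scene camera numerically.

```bash
python3 - <<'E'
from way import *
import lid
p,R,s=tool()
H=lid.hull("pics/scene0.png",360,500,180,270)
rs=[(np.hypot(*onl_),H_) for H_ in H for onl_ in [lid.onl(*ray("scene",H_),c,phi)]]
print("scene hull radii",np.round([r for r,_ in rs],0))
for nm,rr in(("wrist",[ray("wrist",q,lid.m) for q in lid.obs[0][1]]),("top",[ray("top",q) for q in lid.obs[1][1]]),("scene",[ray("scene",q) for q in H])):
    for tilt in(0,):
        g=lambda x:[np.hypot(*lid.onl(o,d,x[:3],phi))-88 for o,d in rr]
        r=least_squares(g,c,loss="soft_l1",f_scale=2) if 0 else lid.least_squares(g,c,loss="soft_l1",f_scale=2);print(nm,r.x,np.std(r.fun))
sc=read_camera("scene")[:,:,::-1];d=cv2.absdiff(sc,cv2.imread("pics/scene0.png")).max(2)>40
d=cv2.morphologyEx(d.astype(np.uint8),cv2.MORPH_OPEN,np.ones((3,3)));q=proj("scene",p);print("tcp scene",q,"tcp+20",proj("scene",p+[0,0,20]))
for y in range(180,222,2):
    x=np.where(d[y,380:480])[0];print(y,(x.min()+380,x.max()+380,len(x)) if len(x) else None,end=" ")
cv2.imwrite("pics/s8.png",sc)
E
```

```text
scene hull radii [46. 54. 65. 64. 46.]
wrist [523.284 161.733 125.494] 0.5278054992571164
top [524.543 163.293 117.14 ] 0.8116273718052648
scene [1044.868  286.829  781.319] 1.4930592573531662e-08
tcp scene [438.819 200.094] tcp+20 [440.973 192.301]
180 (np.int64(417), np.int64(467), 50) 182 (np.int64(419), np.int64(468), 50) 184 (np.int64(416), np.int64(468), 46) 186 (np.int64(416), np.int64(468), 41) 188 (np.int64(416), np.int64(469), 37) 190 (np.int64(440), np.int64(469), 21) 192 (np.int64(441), np.int64(454), 14) 194 (np.int64(441), np.int64(451), 11) 196 (np.int64(442), np.int64(449), 8) 198 (np.int64(442), np.int64(446), 5) 200 (np.int64(442), np.int64(479), 8) 202 (np.int64(459), np.int64(479), 5) 204 (np.int64(479), np.int64(479), 1) 206 None 208 (np.int64(479), np.int64(479), 1) 210 (np.int64(478), np.int64(479), 2) 212 (np.int64(478), np.int64(479), 2) 214 (np.int64(477), np.int64(479), 3) 216 None 218 None 220 None
```

Request:
jog_arm --increments '[{"grip": 0, "linear": [0, 0, 0.05], "yaw": 0}, {"grip": 0, "linear": [0, 0, 0.05], "yaw": 0}, {"grip": 0, "linear": [0, 0, 0.04], "yaw": 0}, {"grip": 0, "linear": [0, 0, 0], "yaw": 0}]'

```text
time_s: 12.35
tcp_pos: [527.3, 180.9, 146.8]
tcp_rot: [3.098, 0.518, -0.001]
ft_force: [-0.2, 0.7, -0.1]
grip_width: 0.0
grip_force: 0.0
```

Request:
jog_arm --increments '[{"grip": 0, "linear": [0, 0, 0.04], "yaw": 0}, {"grip": 0, "linear": [0, 0, 0.0], "yaw": 0}]'

```text
time_s: 12.6
tcp_pos: [527.5, 180.9, 144.1]
tcp_rot: [3.099, 0.518, -0.001]
ft_force: [-1.0, -0.6, 0.3]
grip_width: -0.2
grip_force: 0.0
```

Request:
jog_arm --increments '[{"grip": 0, "linear": [0, 0, 0.04], "yaw": 0}, {"grip": 0, "linear": [0, 0, 0.0], "yaw": 0}]'

```text
time_s: 12.85
tcp_pos: [527.4, 180.9, 141.1]
tcp_rot: [3.099, 0.518, -0.001]
ft_force: [0.5, -0.0, -0.2]
grip_width: -0.2
grip_force: 0.0
```

Request:
jog_arm --increments '[{"grip": 0, "linear": [0, 0, 0.03], "yaw": 0}, {"grip": 0, "linear": [0, 0, 0.0], "yaw": 0}]'

```text
time_s: 13.1
tcp_pos: [527.5, 180.9, 138.9]
tcp_rot: [3.099, 0.518, -0.001]
ft_force: [0.8, -0.1, -0.1]
grip_width: 0.3
grip_force: 0.0
```

Request:
jog_arm --increments '[{"grip": 0, "linear": [0, 0, 0.04], "yaw": 0}, {"grip": 0, "linear": [0, 0, 0.0], "yaw": 0}]'

```text
time_s: 13.35
tcp_pos: [527.4, 180.9, 135.7]
tcp_rot: [3.099, 0.518, -0.001]
ft_force: [0.7, -1.1, 0.3]
grip_width: -0.3
grip_force: 0.0
```

Request:
jog_arm --increments '[{"grip": 0, "linear": [0, 0, 0.04], "yaw": 0}, {"grip": 0, "linear": [0, 0, 0.0], "yaw": 0}]'

```text
time_s: 13.6
tcp_pos: [527.4, 180.9, 132.8]
tcp_rot: [3.099, 0.518, -0.001]
ft_force: [-0.2, 0.1, -0.6]
grip_width: 0.2
grip_force: 0.0
```

Request:
jog_arm --increments '[{"grip": 0, "linear": [0, 0, 0.04], "yaw": 0}, {"grip": 0, "linear": [0, 0, 0.0], "yaw": 0}]'

```text
time_s: 13.85
tcp_pos: [527.4, 180.9, 129.8]
tcp_rot: [3.099, 0.518, -0.001]
ft_force: [0.9, 0.5, 0.3]
grip_width: 0.2
grip_force: 0.0
```

Request:
jog_arm --increments '[{"grip": 0, "linear": [0, 0, 0.03], "yaw": 0}, {"grip": 0, "linear": [0, 0, 0.0], "yaw": 0}]'

```text
time_s: 14.1
tcp_pos: [527.5, 180.9, 127.7]
tcp_rot: [3.099, 0.518, -0.001]
ft_force: [0.1, 0.5, 0.8]
grip_width: -0.2
grip_force: 0.0
```

Request:
jog_arm --increments '[{"grip": 0, "linear": [0, 0, 0.04], "yaw": 0}, {"grip": 0, "linear": [0, 0, 0.0], "yaw": 0}]'

```text
time_s: 14.35
tcp_pos: [527.4, 180.9, 124.5]
tcp_rot: [3.099, 0.518, -0.001]
ft_force: [0.4, -0.5, -0.6]
grip_width: -0.0
grip_force: 0.0
```

Request:
jog_arm --increments '[{"grip": 0, "linear": [0, 0, 0.04], "yaw": 0}, {"grip": 0, "linear": [0, 0, 0.0], "yaw": 0}]'

```text
time_s: 14.6
tcp_pos: [527.4, 180.9, 121.5]
tcp_rot: [3.099, 0.518, -0.001]
ft_force: [-0.3, 0.1, 0.8]
grip_width: -0.2
grip_force: 0.0
```

Request:
jog_arm --increments '[{"grip": 0, "linear": [0, 0, 0.03], "yaw": 0}, {"grip": 0, "linear": [0, 0, 0.0], "yaw": 0}]'

```text
time_s: 14.85
tcp_pos: [527.5, 180.9, 119.4]
tcp_rot: [3.099, 0.518, -0.001]
ft_force: [0.2, 0.4, 0.7]
grip_width: 0.0
grip_force: 0.0
```

```bash
python3 - <<'E'
from way import *
p,R,s=tool();print(p,s["ft_force"])
tiles=[]
for n_,(x,y,w,h) in(("scene",(370,160,132,99)),("top",(170,180,132,99)),("wrist",(140,20,400,300))):
    im=read_camera(n_)[:,:,::-1].copy();cv2.imwrite(f"pics/{n_}9.png",im);f=400/w
    t=cv2.convertScaleAbs(cv2.resize(im[y:y+h,x:x+w],(400,300),interpolation=cv2.INTER_CUBIC),alpha=1.5)
    D=lambda X,col,r=3:cv2.circle(t,tuple(int(v) for v in (proj(n_,X)-[x,y])*f),r,col,-1)
    for a in np.arange(0,6.28,.25):D(c+88*(ex*np.cos(a)+ey*np.sin(a)),(0,255,0),2)
    D(p,(0,0,255));D(p+[0,0,30],(0,255,255));D(c,(0,255,0))
    tiles.append(t)
tiles.append(np.zeros_like(tiles[0]));cv2.imwrite("pics/c9.png",np.vstack([np.hstack(tiles[:2]),np.hstack(tiles[2:])]))
E
```

```text
[527.502 180.923 119.421] [0.184 0.378 0.713]
```

View pics/c9.png

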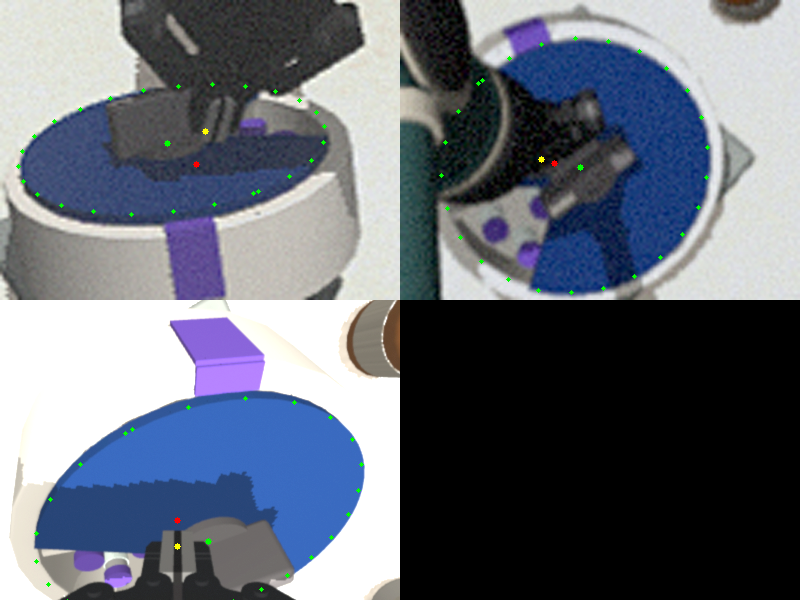

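The overlay settles it. The lid circle fits in all three views, but the real shut tip ends about 20–30 mm above the reported TCP (scene tip at crop (225,138), red TCP at (196,164)). I'll continue the touch to calibrate that offset.

Request:
jog_arm --increments '[{"grip": 0, "linear": [0, 0, 0.04], "yaw": 0}, {"grip": 0, "linear": [0, 0, 0.0], "yaw": 0}]'

```text
time_s: 15.25
tcp_pos: [527.4, 180.9, 116.3]
tcp_rot: [3.099, 0.518, -0.001]
ft_force: [-1.0, 0.1, -0.5]
grip_width: 0.0
grip_force: 0.0
```

Request:
jog_arm --increments '[{"grip": 0, "linear": [0, 0, 0.04], "yaw": 0}, {"grip": 0, "linear": [0, 0, 0.0], "yaw": 0}]'

```text
time_s: 15.5
tcp_pos: [527.4, 180.9, 113.2]
tcp_rot: [3.099, 0.518, -0.001]
ft_force: [-0.0, 0.2, -0.9]
grip_width: -0.2
grip_force: 0.0
```

Request:
jog_arm --increments '[{"grip": 0, "linear": [0, 0, 0.04], "yaw": 0}, {"grip": 0, "linear": [0, 0, 0.0], "yaw": 0}]'

```text
time_s: 15.75
tcp_pos: [527.7, 181.0, 110.5]
tcp_rot: [3.099, 0.518, 0.0]
ft_force: [0.7, 0.1, 1.1]
grip_width: -0.2
grip_force: 0.2
```

Request:
jog_arm --increments '[{"grip": 0, "linear": [0, 0, 0.04], "yaw": 0}, {"grip": 0, "linear": [0, 0, 0.0], "yaw": 0}]'

```text
time_s: 16.0
tcp_pos: [528.1, 181.2, 109.7]
tcp_rot: [-3.098, -0.518, -0.002]
ft_force: [-4.5, -1.5, 9.6]
grip_width: 0.0
grip_force: 5.5
```

The tip touched the lid at TCP z = 110, so the tip sits about 28 mm above the reported TCP, which agrees with the wrist view. I'll repeat the push that much lower.

```bash
python3 - <<'E'
from way import *
p,R,s=tool()
ths=[1.75,1.4,1.1,.8,.5,.2,-.1,-.3,-.44]
W=[P(t,24,36 if t==1.75 else 22,15)-[0,0,28] for t in ths]
q=p
for t,w in zip(ths,W):print(t,w,R.T@(w-q)/75);q=w
E
```

```text
1.75 [482.493 142.553  89.86 ] [-0.743  0.289  0.264]
1.4 [488.043 163.514 100.91 ] [ 0.161 -0.24  -0.147]
1.1 [490.359 171.857 105.35 ] [ 0.065 -0.095 -0.059]
0.8 [495.188 178.788 110.18 ] [ 0.091 -0.066 -0.064]
0.5 [502.098 183.688 114.968] [ 0.108 -0.032 -0.064]
0.2 [510.471 186.12  119.286] [ 0.116  0.006 -0.057]
-0.1 [519.561 185.866 122.748] [ 0.114  0.043 -0.046]
-0.3 [525.618 184.206 124.425] [ 0.069  0.047 -0.022]
-0.44 [529.703 182.371 125.253] [ 0.044  0.041 -0.011]
```

Request:
jog_arm --increments '[{"grip": 0, "linear": [0, 0, -0.36], "yaw": 0}, {"grip": 0, "linear": [0, 0, -0.36], "yaw": 0}, {"grip": 0, "linear": [-0.37, 0.145, 0], "yaw": 0}, {"grip": 0, "linear": [-0.37, 0.145, 0], "yaw": 0}, {"grip": 0, "linear": [0, 0, 0.4], "yaw": 0}, {"grip": 0, "linear": [0, 0, 0.4], "yaw": 0}, {"grip": 0, "linear": [0, 0, 0.18], "yaw": 0}, {"grip": 0, "linear": [0, 0, 0], "yaw": 0}]'

```text
time_s: 17.0
tcp_pos: [481.3, 142.2, 87.1]
tcp_rot: [3.098, 0.518, -0.004]
ft_force: [1.0, 0.4, 0.1]
grip_width: -0.1
grip_force: 0.0
```

Request:
jog_arm --increments '[{"grip": 0, "linear": [0.05, -0.08, -0.05], "yaw": 0}, {"grip": 0, "linear": [0.05, -0.08, -0.05], "yaw": 0}, {"grip": 0, "linear": [0.06, -0.08, -0.05], "yaw": 0}, {"grip": 0, "linear": [0.04, -0.05, -0.03], "yaw": 0}, {"grip": 0, "linear": [0.03, -0.045, -0.03], "yaw": 0}, {"grip": 0, "linear": [0, 0, 0], "yaw": 0}]'

```text
time_s: 17.75
tcp_pos: [489.4, 171.5, 104.3]
tcp_rot: [3.097, 0.519, -0.004]
ft_force: [-3.4, -3.4, -0.5]
grip_width: 0.1
grip_force: 2.2
```

Request:
jog_arm --increments '[{"grip": 0, "linear": [0.045, -0.033, -0.032], "yaw": 0}, {"grip": 0, "linear": [0.045, -0.033, -0.032], "yaw": 0}, {"grip": 0, "linear": [0.054, -0.016, -0.032], "yaw": 0}, {"grip": 0, "linear": [0.054, -0.016, -0.032], "yaw": 0}, {"grip": 0, "linear": [0, 0, 0], "yaw": 0}]'

```text
time_s: 18.38
tcp_pos: [501.3, 183.9, 113.6]
tcp_rot: [-3.098, -0.518, 0.002]
ft_force: [-4.6, -1.0, -0.6]
grip_width: 0.0
grip_force: 2.0
```

Request:
jog_arm --increments '[{"grip": 0, "linear": [0.058, 0.003, -0.03], "yaw": 0}, {"grip": 0, "linear": [0.058, 0.003, -0.03], "yaw": 0}, {"grip": 0, "linear": [0.057, 0.02, -0.023], "yaw": 0}, {"grip": 0, "linear": [0.057, 0.023, -0.023], "yaw": 0}, {"grip": 0, "linear": [0, 0, 0], "yaw": 0}]'

```text
time_s: 19.0
tcp_pos: [521.0, 186.4, 122.3]
tcp_rot: [-3.098, -0.517, -0.005]
ft_force: [-1.6, 1.7, -1.1]
grip_width: -0.2
grip_force: 1.2
```

```bash
cat > cut.py <<'E'
from way import *
# polar profile of blue in the lid plane at radius 70..80 mm -> cut-out = gap
def cut(cams=("top","scene","wrist")):
    for n_ in cams:
        im=read_camera(n_)[:,:,::-1];h=cv2.cvtColor(im,cv2.COLOR_BGR2HSV);k=cv2.inRange(h,(100,120,15),(125,255,255))
        row=""
        for a in np.arange(-1.4,3.2,.1):
            v=[]
            for r in(50,60,70,78):
                x,y=proj(n_,c+r*(ex*np.cos(a)+ey*np.sin(a))).astype(int)
                v.append(k[y,x]>0 if 0<=y<400 and 0<=x<640 else False)
            row+=str(sum(v))
        print(n_,row[:14],row[14:],"(split at 0)")
E
python3 -c "from cut import *;cut();print(sensors.state()['ft_force'])"
```

```text
top 44444444400000 00000000000044444444444444444444 (split at 0)
scene 22121432410000 00000000100100000100000220000033 (split at 0)
wrist 44444444420000 00002444444444432200000000002000 (split at 0)
[ 0.056  2.883 -1.257]
```

Now the lid follows; the cut-out is near -0.05 rad. I'll continue to -0.44.

Request:
jog_arm --increments '[{"grip": 0, "linear": [0.036, 0.024, -0.011], "yaw": 0}, {"grip": 0, "linear": [0.036, 0.024, -0.011], "yaw": 0}, {"grip": 0, "linear": [0.03, 0.028, -0.008], "yaw": 0}, {"grip": 0, "linear": [0.03, 0.03, -0.008], "yaw": 0}, {"grip": 0, "linear": [0, 0, 0], "yaw": 0}]'

```text
time_s: 19.77
tcp_pos: [532.1, 181.1, 124.4]
tcp_rot: [3.098, 0.517, 0.001]
ft_force: [-2.3, 2.0, -0.6]
grip_width: -0.5
grip_force: 1.1
```

```bash
python3 -c "
from cut import *
cut(('top','wrist'));p,R,s=tool();print(p,s['ft_force'],R[:,1],s['qpos'])"
```

```text
top 44443300000000 01001000004444444444444444444444 (split at 0)
wrist 44444441000000 01444444444444222000000000000000 (split at 0)
[532.043 181.125 124.424] [-1.627  1.811 -0.477] [ 0.325 -0.946  0.001] [ 0.284  0.111  1.929 -0.001  1.101  1.524]
```

Request:
jog_arm --increments '[{"grip": 0, "linear": [-0.02, -0.05, -0.2], "yaw": 0}, {"grip": 40, "linear": [0, 0, -0.5], "yaw": 0}, {"grip": 40, "linear": [-0.3, 0.33, 0], "yaw": 0}, {"grip": 40, "linear": [0, 0, 0], "yaw": 0}, {"grip": 40, "linear": [0, 0, 0], "yaw": 0}]'

```text
time_s: 20.5
tcp_pos: [516.3, 153.8, 177.8]
tcp_rot: [3.099, 0.517, 0.003]
ft_force: [0.0, 0.2, -0.6]
grip_width: 40.1
grip_force: 0.0
```

```bash
python3 -c "
from cut import *
cut(('top','wrist','scene'));p,R,s=tool();print(p,s['grip_width'],shares([515.8,153.1,102]))"
```

```text
top 32234410000000 00000000000024444444444444444444 (split at 0)
wrist 44444430000000 01444444444444444444422444440013 (split at 0)
scene 33342311000000 00232210000000000000112201000001 (split at 0)
[515.903 154.076 176.825] 40.12607556235298 [-0.006  0.012  0.998]
```

Request:
jog_arm --increments '[{"grip": 40, "linear": [0, 0.01, 0.4], "yaw": 0}, {"grip": 40, "linear": [0, 0, 0.3], "yaw": 0}, {"grip": 40, "linear": [0, 0, 0.2], "yaw": 0}, {"grip": 40, "linear": [0, 0, 0.1], "yaw": 0}, {"grip": 40, "linear": [0, 0, 0], "yaw": 0}]'

```text
time_s: 21.28
tcp_pos: [515.6, 153.2, 102.6]
tcp_rot: [-3.098, -0.518, 0.002]
ft_force: [-3.5, -0.3, 3.0]
grip_width: 40.1
grip_force: 2.2
```

Request:
jog_arm --increments '[{"grip": 26, "linear": [0, 0, 0], "yaw": 0}, {"grip": 18, "linear": [0, 0, 0], "yaw": 0}, {"grip": 12, "linear": [0, 0, 0], "yaw": 0}, {"grip": 12, "linear": [0, 0, 0], "yaw": 0}]'

```text
time_s: 21.78
tcp_pos: [516.8, 153.1, 103.3]
tcp_rot: [-3.098, -0.519, -0.003]
ft_force: [-2.2, -2.3, 6.9]
grip_width: 16.7
grip_force: 55.0
```

```bash
python3 -c "
from cut import *
cut(('top','wrist'));p,R,s=tool();print(p,R[:,1],s['grip_width'],s['grip_force'],s['ft_force'])"
```

```text
top 44444400010100 00000000001000001124444444444444 (split at 0)
wrist 44444420000000 02444444444444444422210000020000 (split at 0)
[516.837 153.112 103.292] [ 0.326 -0.945  0.   ] 17.099350575225 54.97504450753695 [-2.117 -1.764  6.217]
```

Request:
jog_arm --increments '[{"grip": 40, "linear": [0, 0, 0], "yaw": 0}, {"grip": 40, "linear": [0, 0, 0], "yaw": 0}, {"grip": 40, "linear": [0, 0, 0], "yaw": 0}, {"grip": 45, "linear": [0, 0, -0.3], "yaw": 0}, {"grip": 60, "linear": [0, 0, -0.8], "yaw": 0}, {"grip": 60, "linear": [-0.3, 0, -0.7], "yaw": 0}, {"grip": 60, "linear": [-0.4, 0, -0.6], "yaw": 0}, {"grip": 60, "linear": [0, 0, 0], "yaw": 0}, {"grip": 60, "linear": [0, 0, 0], "yaw": 0}]'

```text
time_s: 23.0
tcp_pos: [466.4, 135.9, 281.4]
tcp_rot: [-3.099, -0.518, -0.001]
ft_force: [-0.3, -0.1, -0.1]
grip_width: 59.9
grip_force: 0.0
```

```bash
python3 - <<'E'
from way import *
mw=camera_model("wrist")
for n_ in("wrist","top"):
    im=read_camera(n_)[:,:,::-1];cv2.imwrite(f"pics/{n_}10.png",im);h=cv2.cvtColor(im,cv2.COLOR_BGR2HSV);k=cv2.inRange(h,(100,120,15),(125,255,255));m_=mw if n_=="wrist" else None
    for r in(45,58,70,80):
        A=np.arange(-1.5,1.2,.02);v=[]
        for a in A:
            x,y=proj(n_,c+r*(ex*np.cos(a)+ey*np.sin(a)),m_).astype(int);v.append(bool(k[y,x]) if 0<=y<400 and 0<=x<640 else False)
        v=np.array(v);i=np.argmin(np.abs(A+.4));lo=i
        while lo>0 and v[lo-2:lo+1].sum()<3:lo-=1
        hi=i
        while hi<len(A)-3 and v[hi:hi+3].sum()<3:hi+=1
        print(n_,r,A[lo],A[hi],(A[lo]+A[hi])/2)
    kp=cv2.inRange(h,(126,90,30),(150,255,255));N,l,st,ce=cv2.connectedComponentsWithStats(kp)
    for i in range(1,N):
        if st[i][4]>25 and (n_=="wrist" or ce[i][0]<300):
            o,d=ray(n_,ce[i],m_);Q=o+d*((c-o)@n/(d@n))-c;print("  purple",ce[i],st[i][4],Q@ex,Q@ey,np.arctan2(Q@ey,Q@ex))
    # dark slot in the white compartment: low-value pixels inside the gap
    v_=h[:,:,2];out=[]
    for r in range(30,92,6):
        out.append([int(v_[tuple(proj(n_,P(-.434,r,w,-7),m_).astype(int)[::-1])]) for w in range(-24,25,4)])
    print(np.array(out))
p,R,s=tool();print(p,s["time_s"])
E
```

```text
wrist 45 -0.7799999999999994 0.060000000000001386 -0.359999999999999
wrist 58 -0.8199999999999994 0.10000000000000142 -0.359999999999999
wrist 70 -0.8599999999999994 0.14000000000000146 -0.359999999999999
wrist 80 -0.8799999999999994 0.16000000000000147 -0.359999999999999
  purple [311.107   1.372] 121 81.85992910325749 -39.39718067097876 -0.448556137382029
[[ 90  91  90  69 119 137 113 131 124  93  90  90  90]
 [ 90  90  76 132 156 140 124 112 152 150 108  80  90]
 [ 90  73 134 153 132  97 115 115 151 126  75 165  79]
 [ 79  90 149 152 119  75 107 108 151 131  75  92 172]
 [116 124 149 149 109  73  74 119 152 135  74 100  93]
 [124 124 148 145 105  73  74 128 151 108  74  86 172]
 [123 123 146 143  96  73  74 127 150 107  73 114 171]
 [122 118 147 140  88  72  66 101 149 115  73  94 123]
 [ 93 109 145 138  81  62  62 100 147  86  72  96 108]
 [107 108 128 124 140 134 129 141 142  88  61  85 133]
 [ 19  17  19 133 134 133 133 133 131 169 169 169 169]]
top 45 -0.8399999999999994 0.10000000000000142 -0.369999999999999
top 58 -0.8799999999999994 0.16000000000000147 -0.359999999999999
to
[... 153 characters left out ...]
] 107 87.42414966675938 -43.615974937577946 -0.4627678324668315
[[ 81  88  87  81  83 124 118 110 117  97  72  81  88]
 [ 84  83  79 130 135 109  95  82 130 135  80  82  85]
 [ 82  81 112 139 105  88  83  78 129 132  83 127 104]
 [ 79  68 131 137  94 142 105  98 130 132 147  88 140]
 [ 72 105 133 137  99 143 103  99 121 131 148 134  76]
 [112 103 133 138 107 142 105 100 137 118 147 156 128]
 [130 109 135 137  93  99 108  97 139 109 117 106 106]
 [100 107 133 126 100 106 105  97 134 108 103 103 101]
 [105 109 133 132  93 108 104  96 135 116 103 103 106]
 [142 125 104 103 114  88 100  97 115 110 114 121 133]
 [151 155 124 129 131 126 129 129 132 152 153 154 156]]
[465.719 135.8   279.773] 23.1
```

Both views give lid = -0.36 and slot/tab ≈ -0.455, so the cut-out is about 5.5 mm from the slot, within the 12 mm allowed. Next is the probe.

Request:
jog_arm --increments '[{"grip": 60, "linear": [0.09, 0.6, 0], "yaw": 0}, {"grip": 60, "linear": [0.09, 0.6, 0], "yaw": 0.0}, {"grip": 60, "linear": [0.09, 0.61, 0], "yaw": 0}, {"grip": 60, "linear": [0.09, 0.61, 0], "yaw": 0}, {"grip": 60, "linear": [0.1, 0.61, 0.25], "yaw": 0}, {"grip": 60, "linear": [0.1, 0.61, 0.3], "yaw": 0}, {"grip": 60, "linear": [0.1, 0.61, 0.3], "yaw": 0}, {"grip": 60, "linear": [0, 0, 0.2], "yaw": 0.027}, {"grip": 60, "linear": [0, 0, 0], "yaw": 0.027}, {"grip": 60, "linear": [0, 0, 0], "yaw": 0.027}, {"grip": 60, "linear": [0, 0, 0], "yaw": 0.027}, {"grip": 60, "linear": [0, 0, 0], "yaw": 0}]'

```text
time_s: 24.6
tcp_pos: [615.9, -149.2, 200.4]
tcp_rot: [-3.094, 0.54, 0.006]
ft_force: [-0.3, -1.1, -0.3]
grip_width: 60.1
grip_force: 0.0
```

```bash
python3 - <<'E'
from h import *
np.set_printoptions(precision=2,suppress=True)
p,R,s=tool();m=camera_model("wrist");im=read_camera("wrist")[:,:,::-1];cv2.imwrite("pics/w11.png",im)
h=cv2.cvtColor(im,cv2.COLOR_BGR2HSV);k=cv2.inRange(h,(18,110,40),(38,255,255))
N,l,st,ce=cv2.connectedComponentsWithStats(k)
for i in range(1,N):
    if st[i][4]>60:
        V=h[:,:,2][l==i];print(st[i],ce[i],"V pct",np.percentile(V,[5,25,50,75,95]))
        for thr in(0,np.percentile(V,95)*.8):
            q=((l==i)&(h[:,:,2]>=thr)).astype(np.uint8);cs=max(cv2.findContours(q,0,2)[0],key=cv2.contourArea);b=cv2.boxPoints(cv2.minAreaRect(cs))
            W=np.array([plane("wrist",x,156,m)[:2] for x in b]);e=W[1]-W[0];f=W[2]-W[1];print(thr,"box",b.tolist(),"c",W.mean(0),np.linalg.norm(e),np.degrees(np.arctan2(e[1],e[0])),np.linalg.norm(f),np.degrees(np.arctan2(f[1],f[0])))
print(p,R[:,1],s["qpos"],s["grip_width"],proj("wrist",[616.6,-149.6,156],m))
E
```

```text
[435  79  26  41 956] [447.49  99.14] V pct [ 65.75 150.   165.   166.   166.  ]
0 box [[435.0, 79.0], [460.0, 79.0], [460.0, 119.0], [435.0, 119.0]] c [ 658.59 -249.46] 15.046939053563612 -109.84883720457114 23.64600183608864 167.50165117812762
132.8 box [[439.0, 117.0], [439.0, 79.0], [460.0, 79.0], [460.0, 117.0]] c [ 658.76 -250.75] 22.37300538813189 -13.570569308272338 12.639542069944879 -109.84883720457108
[438 160  24  17 338] [449.79 168.05] V pct [ 64.  140.5 165.  167.  167. ]
0 box [[436.90240478515625, 162.12196350097656], [460.8292236328125, 159.4634246826172], [462.4755859375, 174.28050231933594], [438.54876708984375, 176.9390411376953]] c [ 615.97 -240.96] 15.369709659037422 -103.36264751306943 10.080497666749311 173.6336097544161
133.6 box [[442.0, 162.0], [461.0, 162.0], [461.0, 176.0], [442.0, 176.0]] c [ 615.05 -241.95] 12.304763182624118 -109.8599263116143 9.376325820940744 167.55258894501156
[ 303  167   30   63 1721] [317.44 199.  ] V pct [ 63.  66. 106. 112. 113.]
0 box [[303.0, 167.0], [332.0, 167.0], [332.0, 229.0], [303.0, 229.0]] c [ 625.53 -152.91] 18.854725788719826 -109.86064835393094 43.492445569971025 160.91486779217956
90.4 box [[303.3707580566406, 228.87904357910156], [304.7591857910156, 187.22532653808594], [331.2963562011719, 188.1099090576172], [329.9079284667969, 229.7636260986328]] c [ 618.91 -150.4 ] 29.792346306815894 -22.33578379054894 17.598677596126866 -111.84346156288424
[ 615.93 -149.22  200.39] [-0.34 -0.94  0.  ] [-0.28  0.19  1.69  0.    1.26  1.64] 60.102901485354444 [317.37 212.31]
```

Request:
jog_arm --increments '[{"grip": 60, "linear": [0.03, 0, 0.4], "yaw": 0}, {"grip": 60, "linear": [0, 0, 0.4], "yaw": 0}, {"grip": 60, "linear": [0, 0, 0.4], "yaw": 0}, {"grip": 60, "linear": [0, 0, 0.2], "yaw": 0}, {"grip": 60, "linear": [0, 0, 0.1], "yaw": 0}, {"grip": 60, "linear": [0, 0, 0], "yaw": 0}]'

```text
time_s: 25.4
tcp_pos: [619.0, -150.2, 90.6]
tcp_rot: [3.094, -0.542, -0.0]
ft_force: [1.2, 0.1, 0.7]
grip_width: 60.0
grip_force: 0.0
```

Request:
jog_arm --increments '[{"grip": 30, "linear": [0, 0, 0], "yaw": 0}, {"grip": 16, "linear": [0, 0, 0], "yaw": 0}, {"grip": 12, "linear": [0, 0, 0], "yaw": 0}, {"grip": 12, "linear": [0, 0, 0], "yaw": 0}, {"grip": 12, "linear": [0, 0, 0], "yaw": 0}]'

```text
time_s: 26.02
tcp_pos: [619.9, -150.5, 91.9]
tcp_rot: [3.094, -0.543, 0.004]
ft_force: [-0.6, -0.7, 5.9]
grip_width: 19.2
grip_force: 59.0
```

The probe is gripped at 19.2 mm. I'll lift it, carry it over the carousel and yaw it to the slot.

Request:
jog_arm --increments '[{"grip": 12, "linear": [0, 0, -0.2], "yaw": 0}, {"grip": 12, "linear": [0, 0, -0.4], "yaw": 0}, {"grip": 12, "linear": [0, 0, -0.5], "yaw": 0}, {"grip": 12, "linear": [0, 0, -0.5], "yaw": 0}, {"grip": 12, "linear": [0, 0, -0.5], "yaw": 0}, {"grip": 12, "linear": [0, 0, -0.5], "yaw": 0}, {"grip": 12, "linear": [0, 0, -0.2], "yaw": 0}, {"grip": 12, "linear": [0, 0, 0], "yaw": 0}]'

```text
time_s: 27.02
tcp_pos: [619.1, -150.3, 301.5]
tcp_rot: [3.094, -0.543, 0.003]
ft_force: [0.3, 0.4, -1.1]
grip_width: 19.4
grip_force: 58.9
```

Request:
jog_arm --increments '[{"grip": 12, "linear": [-0.2, -0.38, 0], "yaw": 0}, {"grip": 12, "linear": [-0.26, -0.49, 0], "yaw": 0}, {"grip": 12, "linear": [-0.28, -0.53, 0], "yaw": 0}, {"grip": 12, "linear": [-0.28, -0.53, 0], "yaw": 0}, {"grip": 12, "linear": [-0.28, -0.53, 0], "yaw": 0}, {"grip": 12, "linear": [-0.28, -0.53, 0], "yaw": 0}, {"grip": 12, "linear": [-0.26, -0.52, 0], "yaw": 0}, {"grip": 12, "linear": [-0.2, -0.4, 0], "yaw": -0.026}, {"grip": 12, "linear": [0, 0, 0], "yaw": -0.026}, {"grip": 12, "linear": [0, 0, 0], "yaw": -0.026}, {"grip": 12, "linear": [0, 0, 0], "yaw": -0.026}, {"grip": 12, "linear": [0, 0, 0], "yaw": 0}]'

```text
time_s: 28.52
tcp_pos: [573.5, 177.4, 297.7]
tcp_rot: [3.105, 0.476, -0.007]
ft_force: [-0.2, 0.1, -0.8]
grip_width: 19.4
grip_force: 59.0
```

```bash
python3 - <<'E'
from way import *
p,R,s=tool();print(p,R[:,0],R[:,1],s["grip_width"],s["grip_force"])
S=P(-.455,58,0,-7);sx=ex*np.cos(.455)-ey*np.sin(.455);sy=ex*np.sin(.455)+ey*np.cos(.455);F=np.c_[sx,sy,n].T
print("S",S)
wx,wy,z=R[:,0],R[:,1],np.array([0,0,1.])
# vertical blade: extents in slot x,y of all material below the mouth, for lowest-corner insertion
for L in(0,6,12,18):
    # choose tip centre so lowest corner depth (slot z) = -L
    cor=[F@(a*18*wx+b*3*wy) for a in(1,-1) for b in(1,-1)];e=F@z
    zmin=min(q[2] for q in cor);base=-L-zmin   # tip centre slot-z
    pts=[]
    for q in cor:
        q=q+[0,0,base];pts.append(q) if q[2]<=0 else None
        pts.append(q-e*q[2]/e[2])   # crossing with mouth plane
    pts=np.array(pts);lo,hi=pts.min(0),pts.max(0);off=-(lo+hi)/2
    T=S+F.T@np.array([off[0],off[1],base]);print(L,"span",(hi-lo)[:2],"tip centre",T,"TCP",T+[0,0,84],"shares",R.T@(T+[0,0,84]-p)/75)
# where is the probe seen: yellow and blade in scene/top
im=read_camera("wrist")[:,:,::-1];cv2.imwrite("pics/w12.png",im)
h=cv2.cvtColor(im,cv2.COLOR_BGR2HSV);k=cv2.inRange(h,(18,110,40),(38,255,255));N,l,st,ce=cv2.connectedComponentsWithStats(k);print([(st[i].tolist(),ce[i]) for i in range(1,N) if st[i][4]>200])
for n_ in("scene","top"):
    im=read_camera(n_)[:,:,::-1];cv2.imwrite(f"pics/{n_}12.png",im);h=cv2.cvtColor(im,cv2.COLOR_BGR2HSV);k=cv2.inRange(h,(18,110,40),(38,255,255));N,l,st,ce=cv2.connectedComponentsWithStats(k)
    print(n_,[(st[i].tolist(),ce[i]) for i in range(1,N) if st[i][4]>20],"pred handle top/mid/bottom, tip",[proj(n_,p+[0,0,k]).round(1) for k in(64,29,-6,-84)])
E
```

```text
[573.539 177.378 297.746] [ 0.954  0.3   -0.005] [ 0.3   -0.954 -0.   ] 19.363460460893286 59.011470079422
S [575.344 179.848 144.708]
0 span [41.065  6.341] tip centre [575.344 179.848 154.674] TCP [575.344 179.848 238.674] shares [ 0.036 -0.024  0.787]
6 span [41.065  7.486] tip centre [575.115 180.357 147.871] TCP [575.115 180.357 231.871] shares [ 0.036 -0.031  0.878]
12 span [41.065  9.009] tip centre [574.811 181.035 141.111] TCP [574.811 181.035 225.111] shares [ 0.035 -0.041  0.968]
18 span [41.448 10.531] tip centre [574.67  181.764 134.436] TCP [574.67  181.764 218.436] shares [ 0.037 -0.051  1.057]
[([291, 214, 54, 131, 6117], array([317.226, 282.875])), ([601, 240, 23, 17, 232], array([611.996, 248.427]))]
scene [([442, 116, 23, 51, 560], array([454.068, 138.35 ])), ([204, 190, 12, 9, 59], array([210.068, 193.356])), ([176, 207, 20, 18, 177], array([185.667, 215.266]))] pred handle top/mid/bottom, tip [array([455.5, 122.7]), array([450.3, 142.6]), array([445.4, 160.8]), array([435.8, 196.7])]
top [([429, 180, 11, 16, 144], array([434.535, 187.375])), ([173, 186, 30, 20, 323], array([187.019, 196.108])), ([426, 212, 11, 9, 80], array([431.2  , 215.675]))] pred handle top/mid/bottom, tip [array([178.9, 186. ]), array([187.6, 191. ]), array([195.2, 195.5]), array([209.5, 203.9])]
```

```bash
python3 - <<'E'
import cv2
def g(f,x0,x1,y0,y1,st=1):
    h=cv2.cvtColor(cv2.imread(f),cv2.COLOR_BGR2HSV)
    print(f,"cols",x0,x1)
    for y in range(y0,y1,st):
        r=""
        for x in range(x0,x1,st):
            H,S,V=map(int,h[y,x])
            r+= "Y" if 18<=H<=38 and S>110 and V>40 else "B" if 100<=H<=125 and S>120 else "P" if 126<=H<=150 and S>90 else str(min(9,V//20))
        print(y,r)
g("pics/scene12.png",415,465,160,210)
g("pics/top12.png",190,230,184,216)
g("pics/wrist10.png".replace("wrist10","w12"),260,375,130,222,3)
E
```

```text
pics/scene12.png cols 415 465
160 7776445445444444444444444223Y3YYYY3333YYY444444467
161 777644444444444454444444433YY33333YYYY3Y3444444467
162 77776444444444444444444443233Y33Y3YYY3YY3444445467
163 7776444444444444444444444323YYY33Y3YYYY34444444467
164 7777644444444444444444444333333333YY33Y34444444467
165 77764445454444554444444543YY33Y3YYYYY3Y34444444457
166 777764444544444444444445322YYY333Y3YYYY44444444467
167 77764444544444444444444541222233333333344444444457
168 77776444444444444444454432222223334554444444444446
169 77764444444444444444444422222223223444444444444467
170 77776444444444545444444422222222334444444444444457
171 77776444444444444444444322222232234445444444444446
172 77764444444544444444454322222232234444444444444467
173 77776444545444444444554322222332344444444444444467
174 77765444444444544444454222222222244444444444444467
175 77776444444444454444444222222322344444444444444467
176 77764444444444444444543222223322344444444444444457
177 77776444444444454444442222222222454444444444444467
178 77776444444444445444442222223223444444444444444467
179 777764444444444444445
[... 3837 characters left out ...]
 BB256655433333443443344444BBBBBBBBBBBBB
178 BBBB5665543333443432244442BBBBBBBBBBBBB
181 BBBBB36655433344343224442BBBBBBBBBBBBBB
184 BBBBBBB45454334444222443BBBBBBBBBBBBBBB
187 BBBBBBBB235543344422244BBBBBBBBBBBBBBBB
190 BBBBBBBBBB255334432224BBBBBBBBBBBBBBBBB
193 BBBBBBBBBBBB3534442223BBBBBBBBBBBBBBBBB
196 BBBBBBBBBBBBBB3544222BBBBBBBBBBBBBBBBBB
199 BBBBBBBBBBBBBBB2BB222BBBBBBBBBBBBBBBBBB
202 BBBBBBBBBBBBBBBBB22222BBBBBBBBBBBBBBBBB
205 BBBBBBBBBBBBBBBBB2222222BBBBBBBBBBBBBBB
208 BBBBBBBBBBBBBBBBB22222222BBBBBBBBBBBBBB
211 BBBBBBBBBBBBBBB22244432222BBBBBBBBBBBBB
214 BBBBBBBBBBBBBB2232444323223BBBBBBBBBBBB
217 BBBBBBBBBBBBB2YYYYYYYYYYY34BBBBBBBBBBBB
220 BBBBBBBBBBBBB2YYYYYYYYYYYY4BBBBBBBBBBBB
```

Top-view pixels match the predicted blade tip within about 1 px (lower edge from (209,196) to (212,212)), and the wrist view shows it centred. I'll insert slowly.

Request:
jog_arm --increments '[{"grip": 12, "linear": [0.05, -0.025, 0.4], "yaw": 0}, {"grip": 12, "linear": [0, 0, 0.3], "yaw": 0}, {"grip": 12, "linear": [0, 0, 0.06], "yaw": 0}, {"grip": 12, "linear": [0, -0.003, 0.04], "yaw": 0}, {"grip": 12, "linear": [0, -0.003, 0.04], "yaw": 0}, {"grip": 12, "linear": [0, 0, 0], "yaw": 0}]'

```text
time_s: 29.42
tcp_pos: [578.0, 181.1, 238.2]
tcp_rot: [-3.105, -0.478, -0.002]
ft_force: [1.1, 0.5, -1.0]
grip_width: 19.1
grip_force: 59.1
```

Request:
jog_arm --increments '[{"grip": 12, "linear": [0, -0.003, 0.03], "yaw": 0}, {"grip": 12, "linear": [0, -0.003, 0.03], "yaw": 0}, {"grip": 12, "linear": [0, 0, 0], "yaw": 0}]'

```text
time_s: 29.8
tcp_pos: [577.4, 181.4, 232.7]
tcp_rot: [-3.105, -0.479, 0.0]
ft_force: [0.4, 0.2, -0.8]
grip_width: 18.9
grip_force: 59.1
```

Request:
jog_arm --increments '[{"grip": 12, "linear": [0, -0.004, 0.03], "yaw": 0}, {"grip": 12, "linear": [0, -0.004, 0.03], "yaw": 0}, {"grip": 12, "linear": [0, 0, 0], "yaw": 0}]'

```text
time_s: 30.18
tcp_pos: [577.2, 181.9, 228.1]
tcp_rot: [3.105, 0.479, -0.001]
ft_force: [0.3, -0.7, -0.7]
grip_width: 19.2
grip_force: 59.1
```

Request:
jog_arm --increments '[{"grip": 12, "linear": [-0.008, 0.0, 0.03], "yaw": 0}, {"grip": 12, "linear": [-0.005, 0, 0.03], "yaw": 0}, {"grip": 12, "linear": [0, 0, 0], "yaw": 0}]'

```text
time_s: 30.55
tcp_pos: [576.2, 181.6, 223.7]
tcp_rot: [3.105, 0.479, -0.001]
ft_force: [-0.1, 0.4, -0.5]
grip_width: 19.1
grip_force: 59.1
```

Request:
jog_arm --increments '[{"grip": 12, "linear": [0, -0.003, 0.03], "yaw": 0}, {"grip": 12, "linear": [0, -0.003, 0.03], "yaw": 0}, {"grip": 12, "linear": [0, 0, 0], "yaw": 0}]'

```text
time_s: 30.92
tcp_pos: [576.1, 182.0, 219.2]
tcp_rot: [3.105, 0.479, -0.001]
ft_force: [-0.1, -0.8, -1.4]
grip_width: 19.1
grip_force: 59.0
```

Request:
jog_arm --increments '[{"grip": 12, "linear": [0, -0.004, 0.03], "yaw": 0}, {"grip": 12, "linear": [0, -0.004, 0.03], "yaw": 0}, {"grip": 12, "linear": [0, 0, 0], "yaw": 0}]'

```text
time_s: 31.3
tcp_pos: [576.4, 182.4, 214.9]
tcp_rot: [3.104, 0.479, 0.001]
ft_force: [1.8, -0.4, -1.8]
grip_width: 19.3
grip_force: 58.9
```

Request:
jog_arm --increments '[{"grip": 12, "linear": [0, -0.004, 0.03], "yaw": 0}, {"grip": 12, "linear": [0, -0.004, 0.03], "yaw": 0}, {"grip": 12, "linear": [0, 0, 0], "yaw": 0}]'

```text
time_s: 31.68
tcp_pos: [577.2, 182.9, 211.8]
tcp_rot: [3.104, 0.479, 0.005]
ft_force: [2.5, -3.5, 4.0]
grip_width: 19.0
grip_force: 59.7
```

It is in the slot, and the tip now bears on the downhill wall as modelled. I'll pivot the probe towards the slot's lean.

Request:
jog_arm --increments '[{"grip": 12, "linear": [-0.06, 0, 0.0], "yaw": 0}, {"grip": 12, "linear": [-0.06, 0, 0.005], "yaw": 0}, {"grip": 12, "linear": [-0.06, 0, 0.01], "yaw": 0}, {"grip": 12, "linear": [0, 0, 0], "yaw": 0}]'

```text
time_s: 32.17
tcp_pos: [566.2, 179.8, 211.7]
tcp_rot: [-3.104, -0.478, -0.013]
ft_force: [5.4, -1.4, 5.2]
grip_width: 19.3
grip_force: 59.8
```

Request:
jog_arm --increments '[{"grip": 12, "linear": [-0.06, 0, 0.015], "yaw": 0}, {"grip": 12, "linear": [-0.06, 0, 0.015], "yaw": 0}, {"grip": 12, "linear": [0, 0, 0], "yaw": 0}]'

```text
time_s: 32.55
tcp_pos: [557.8, 177.1, 209.6]
tcp_rot: [-3.104, -0.478, -0.014]
ft_force: [5.4, -0.8, 4.1]
grip_width: 19.0
grip_force: 60.3
```

Request:
jog_arm --increments '[{"grip": 12, "linear": [-0.06, 0, 0.02], "yaw": 0}, {"grip": 12, "linear": [-0.06, 0, 0.025], "yaw": 0}, {"grip": 12, "linear": [-0.06, 0, 0.025], "yaw": 0}, {"grip": 12, "linear": [0, 0, 0], "yaw": 0}]'

```text
time_s: 33.05
tcp_pos: [544.4, 172.9, 204.2]
tcp_rot: [-3.104, -0.478, -0.012]
ft_force: [4.4, -1.2, 5.6]
grip_width: 19.1
grip_force: 61.5
```

Request:
jog_arm --increments '[{"grip": 12, "linear": [-0.05, 0, 0.03], "yaw": 0}, {"grip": 12, "linear": [-0.04, 0, 0.03], "yaw": 0}, {"grip": 12, "linear": [0, 0, 0], "yaw": 0}]'

```text
time_s: 33.42
tcp_pos: [538.2, 170.9, 200.1]
tcp_rot: [-3.104, -0.478, -0.013]
ft_force: [3.8, -2.3, 7.0]
grip_width: 19.0
grip_force: 62.4
```

```bash
python3 - <<'E'
from way import *
p,R,s=tool();print(p,s["ft_force"])
for n_ in("scene","top"):
    im=read_camera(n_)[:,:,::-1];cv2.imwrite(f"pics/{n_}13.png",im);h=cv2.cvtColor(im,cv2.COLOR_BGR2HSV);k=cv2.inRange(h,(18,110,40),(38,255,255));N,l,st,ce=cv2.connectedComponentsWithStats(k)
    for i in range(1,N):
        if st[i][4]>40:
            r=cv2.minAreaRect(np.argwhere(l==i)[:,::-1].astype(np.float32));print(n_,st[i],ce[i],r)
    S=P(-.455,58,0,-7)
    for L in(20,52):
        t=S-L*n;print(" pred full-align at depth",L,"handle bottom, top",proj(n_,t+78*n),proj(n_,t+148*n))
E
```

```text
[538.155 170.95  200.084] [ 3.81  -2.274  7.006]
scene [432 153  20  47 566] [441.587 176.127] ((441.734375, 176.30349731445312), (13.421039581298828, 47.724727630615234), 9.92624568939209)
scene [204 189  12   8  57] [209.93  193.105] ((210.2058868408203, 193.32351684570312), (10.975910186767578, 5.830951690673828), 30.963756561279297)
scene [176 207  21  19 180] [185.578 215.406] ((185.75001525878906, 215.75003051757812), (10.60660171508789, 18.384777069091797), 45.0)
 pred full-align at depth 20 handle bottom, top [425.137 193.244] [419.218 152.347]
 pred full-align at depth 52 handle bottom, top [427.715 211.054] [421.973 171.384]
top [429 180  11  16 144] [434.514 187.299] ((434.469482421875, 187.27439880371094), (9.82840633392334, 15.018688201904297), 6.34019136428833)
top [426 212  11   9  77] [431.195 215.818] ((431.2027282714844, 215.78379821777344), (9.86393928527832, 7.726752281188965), 9.462322235107422)
top [201 223  14   9  76] [207.066 226.947] ((207.3000030517578, 226.6000213623047), (6.708203315734863, 12.521980285644531), 63.43495178222656)
 pred full-align at depth 20 handle bottom, top [222.242 214.78 ] [227.435 222.959]
 pred full-align at depth 52 handle bottom, top [220.169 211.515] [224.938 219.026]
```

Request:
jog_arm --increments '[{"grip": 12, "linear": [0.01, -0.006, 0.03], "yaw": 0}, {"grip": 12, "linear": [0.01, -0.006, 0.03], "yaw": 0}, {"grip": 12, "linear": [0, 0, 0], "yaw": 0}]'

```text
time_s: 33.9
tcp_pos: [539.3, 171.5, 198.3]
tcp_rot: [3.104, 0.479, 0.013]
ft_force: [-2.3, -5.8, 19.0]
grip_width: 18.9
grip_force: 64.0
```

Request:
jog_arm --increments '[{"grip": 26, "linear": [0, 0, 0], "yaw": 0}, {"grip": 26, "linear": [0, 0.04, 0], "yaw": 0}, {"grip": 26, "linear": [0, 0.06, 0], "yaw": 0}, {"grip": 26, "linear": [0, 0.06, 0], "yaw": 0}, {"grip": 26, "linear": [0, 0.06, 0.0], "yaw": 0}, {"grip": 26, "linear": [0, 0, 0], "yaw": 0}]'

```text
time_s: 34.65
tcp_pos: [541.3, 155.6, 192.7]
tcp_rot: [-3.105, -0.478, 0.001]
ft_force: [0.1, -0.2, 0.3]
grip_width: 26.1
grip_force: 0.0
```

```bash
cat > see.py <<'E'
from way import *
p,R,s=tool();print(p,s["ft_force"],s["grip_width"],s["grip_force"],s["time_s"])
for n_ in("scene","top","wrist"):
    im=read_camera(n_)[:,:,::-1];cv2.imwrite(f"pics/{n_}_l.png",im);h=cv2.cvtColor(im,cv2.COLOR_BGR2HSV);k=cv2.inRange(h,(18,110,40),(38,255,255));N,l,st,ce=cv2.connectedComponentsWithStats(k)
    for i in range(1,N):
        if st[i][4]>40 and not(n_=="scene" and ce[i][0]<250) and not(n_=="top" and ce[i][0]>400):
            print(n_,st[i],ce[i],cv2.minAreaRect(np.argwhere(l==i)[:,::-1].astype(np.float32)))
    S=P(-.455,58,0,-7)
    for L in(25,52):
        t=S-L*n;print(" pred depth",L,"handle bottom, top",proj(n_,t+78*n),proj(n_,t+148*n))
E
python3 see.py
```

```text
[541.348 155.586 192.738] [ 0.098 -0.157  0.326] 26.10822404017478 0.0 34.65
scene [424 165  14  46 531] [430.169 187.67 ] ((429.7590637207031, 187.4400634765625), (44.99663162231445, 12.985286712646484), 87.27368927001953)
 pred depth 25 handle bottom, top [425.545 196.062] [419.654 155.36 ]
 pred depth 52 handle bottom, top [427.715 211.054] [421.973 171.384]
top [214 221  16  17 184] [221.766 228.679] ((221.9072265625, 228.54122924804688), (16.753211975097656, 11.574946403503418), 66.03751373291016)
 pred depth 25 handle bottom, top [221.907 214.252] [227.03  222.321]
 pred depth 52 handle bottom, top [220.169 211.515] [224.938 219.026]
wrist [ 285  175   54  138 5303] [310.498 244.999] ((311.78094482421875, 242.93040466308594), (136.43116760253906, 43.253990173339844), 82.99872589111328)
 pred depth 25 handle bottom, top [318.122 210.787] [361.185 331.025]
 pred depth 52 handle bottom, top [306.945 179.582] [341.422 275.844]
```

The probe has slid down to roughly 45 mm. I'll release, then push its top with shut fingers.

Request:
jog_arm --increments '[{"grip": 60, "linear": [0, 0, 0], "yaw": 0}, {"grip": 70, "linear": [0, 0, 0], "yaw": 0}, {"grip": 70, "linear": [0, 0, -0.25], "yaw": 0}, {"grip": 70, "linear": [0, 0, -0.35], "yaw": 0}, {"grip": 70, "linear": [0, 0, -0.3], "yaw": 0}, {"grip": 0, "linear": [0, 0.0, 0], "yaw": 0}, {"grip": 0, "linear": [0, 0, 0], "yaw": 0}, {"grip": 0, "linear": [0, 0, 0], "yaw": 0}, {"grip": 0, "linear": [0, 0, 0], "yaw": 0}]'

```text
time_s: 35.92
tcp_pos: [540.7, 155.8, 259.2]
tcp_rot: [3.105, 0.479, -0.003]
ft_force: [0.5, 0.4, 0.2]
grip_width: 0.8
grip_force: 0.0
```

```bash
python3 see.py; python3 - <<'E'
from way import *
import cv2
# handle top face from wrist picture: bright yellow part, on the plane z=232
im=cv2.imread("pics/wrist_l.png");h=cv2.cvtColor(im,cv2.COLOR_BGR2HSV);k=cv2.inRange(h,(18,110,40),(38,255,255))
V=h[:,:,2][k>0];print(np.percentile(V,[10,30,50,70,90]))
E
```

```text
[540.673 155.786 259.235] [0.484 0.38  0.165] 0.7930215608385899 0.0 35.925
scene [423 165  15  46 519] [430.158 187.624] ((429.7718505859375, 187.43641662597656), (44.893917083740234, 12.883906364440918), 87.1375961303711)
 pred depth 25 handle bottom, top [425.545 196.062] [419.654 155.36 ]
 pred depth 52 handle bottom, top [427.715 211.054] [421.973 171.384]
top [213 211  17  27 283] [220.813 224.576] ((220.70001220703125, 224.10000610351562), (25.298219680786133, 12.649109840393066), 71.56504821777344)
 pred depth 25 handle bottom, top [221.907 214.252] [227.03  222.321]
 pred depth 52 handle bottom, top [220.169 211.515] [224.938 219.026]
wrist [ 293  155   40   96 2826] [312.153 203.464] ((312.5453186035156, 202.64852905273438), (98.32857513427734, 32.19063949584961), 81.15818786621094)
wrist [622 227  18  19 227] [631.802 236.048] ((632.7000122070312, 235.60003662109375), (19.677398681640625, 13.86362075805664), 26.56505012512207)
 pred depth 25 handle bottom, top [317.883 180.315] [347.308 255.395]
 pred depth 52 handle bottom, top [309.365 158.581] [334.428 222.529]
[ 79. 100. 101. 101. 110.]
```

```bash
python3 - <<'E'
from way import *
S=P(-.455,58,0,-7);sx=ex*np.cos(.455)-ey*np.sin(.455);sy=ex*np.sin(.455)+ey*np.cos(.455);F=np.c_[sx,sy,n].T
for a,pa,b,pb in(("top",(220.8,224.4),"wrist",(312.4,203)),("scene",(430,187.5),"wrist",(312.4,203)),("scene",(430,187.5),"top",(220.8,224.4))):
    X,e=tri(a,pa,b,pb);print(a,b,X,e,"slot frame",F@(X-S))
print("home centre would be slot z = 61")
# handle long-axis end points: scene / wrist / top extreme rows of the yellow mask
for n_ in("scene","wrist","top"):
    h=cv2.cvtColor(cv2.imread(f"pics/{n_}_l.png"),cv2.COLOR_BGR2HSV);k=cv2.inRange(h,(18,110,40),(38,255,255));k=cv2.morphologyEx(k,3,np.ones((3,3)))
    N,l,st,ce=cv2.connectedComponentsWithStats(k);i=min(range(1,N),key=lambda j:np.linalg.norm(ce[j]-proj(n_,S+61*n))if st[j][4]>40 else 1e9)
    ys=[y for y in range(st[i][1],st[i][1]+st[i][3],max(1,st[i][3]//8))];print(n_,[(y,*(np.where(l[y]==i)[0][[0,-1]])) for y in ys])
    cor=[proj(n_,S-d*n+hz*n+ax*16*sx+ay*10*sy) for d in(47,) for hz in(78,148) for ax in(1,-1) for ay in(1,-1)];print("  corners at depth47",np.array(cor).round(0).tolist())
E
```

```text
top wrist [538.837 160.384 192.085] 3.113647540966726 slot frame [-15.078   7.672  60.579]
scene wrist [541.124 161.11  195.923] 3.172014070247382 slot frame [-11.21    8.247  62.858]
scene top [537.79  162.037 192.054] 0.7834879196900374 slot frame [-15.534   9.554  60.302]
home centre would be slot z = 61
scene [(165, np.int64(429), np.int64(432)), (170, np.int64(424), np.int64(435)), (175, np.int64(424), np.int64(435)), (180, np.int64(424), np.int64(435)), (185, np.int64(424), np.int64(436)), (190, np.int64(424), np.int64(436)), (195, np.int64(425), np.int64(436)), (200, np.int64(425), np.int64(436)), (205, np.int64(425), np.int64(437)), (210, np.int64(427), np.int64(428))]
  corners at depth47 [[435.0, 211.0], [422.0, 213.0], [432.0, 204.0], [420.0, 205.0], [429.0, 171.0], [416.0, 173.0], [427.0, 164.0], [414.0, 166.0]]
wrist [(155, np.int64(299), np.int64(316)), (167, np.int64(293), np.int64(320)), (179, np.int64(294), np.int64(322)), (191, np.int64(295), np.int64(325)), (203, np.int64(297), np.int64(327)), (215, np.int64(300), np.int64(330)), (227, np.int64(302), np.int64(332)), (239, np.int64(303), np.int64(331))]
  corners at depth47 [[297.0, 147.0], [323.0, 143.0], [299.0, 180.0], [323.0, 176.0], [322.0, 214.0], [353.0, 208.0], [321.0, 247.0], [350.0, 241.0]]
top [(211, np.int64(220), np.int64(221)), (214, np.int64(215), np.int64(223)), (217, np.int64(213), np.int64(224)), (220, np.int64(214), np.int64(226)), (223, np.int64(214), np.int64(226)), (226, np.int64(215), np.int64(227)), (229, np.int64(216), np.int64(228)), (232, np.int64(218), np.int64(229)), (235, np.int64(219), np.int64(228))]
  corners at depth47 [[212.0, 206.0], [222.0, 203.0], [219.0, 221.0], [228.0, 217.0], [217.0, 214.0], [227.0, 209.0], [223.0, 230.0], [234.0, 225.0]]
```

Triangulation puts the handle centre 61 mm above the mouth, so the tip is about 50 mm down, leaning only within the slot's play. I'll press the top to be sure it is home.

Request:
jog_arm --increments '[{"grip": 0, "linear": [-0.22, 0, 0], "yaw": 0}, {"grip": 0, "linear": [0, 0, 0.3], "yaw": 0}, {"grip": 0, "linear": [0, 0, 0.2], "yaw": 0}, {"grip": 0, "linear": [0, 0, 0.08], "yaw": 0}, {"grip": 0, "linear": [0, 0, 0], "yaw": 0}]'

```text
time_s: 36.7
tcp_pos: [525.1, 150.9, 216.5]
tcp_rot: [3.105, 0.479, -0.002]
ft_force: [0.5, 1.0, 0.2]
grip_width: -0.1
grip_force: 0.0
```

Request:
jog_arm --increments '[{"grip": 0, "linear": [0, 0, 0.05], "yaw": 0}, {"grip": 0, "linear": [0, 0, 0.05], "yaw": 0}, {"grip": 0, "linear": [0, 0, 0], "yaw": 0}]'

```text
time_s: 37.08
tcp_pos: [525.4, 151.0, 209.2]
tcp_rot: [3.105, 0.479, -0.001]
ft_force: [0.6, 0.2, 0.6]
grip_width: -0.0
grip_force: 0.0
```

Request:
jog_arm --increments '[{"grip": 0, "linear": [0, 0, 0.05], "yaw": 0}, {"grip": 0, "linear": [0, 0, 0], "yaw": 0}]'

```text
time_s: 37.33
tcp_pos: [525.3, 150.9, 205.3]
tcp_rot: [3.105, 0.479, -0.001]
ft_force: [-0.4, -0.4, -0.5]
grip_width: -0.1
grip_force: 0.0
```

Request:
jog_arm --increments '[{"grip": 0, "linear": [0, 0, 0.05], "yaw": 0}, {"grip": 0, "linear": [0, 0, 0], "yaw": 0}]'

```text
time_s: 37.58
tcp_pos: [525.3, 150.9, 201.4]
tcp_rot: [3.105, 0.479, -0.001]
ft_force: [-0.1, -0.2, 0.8]
grip_width: 0.1
grip_force: 0.0
```

Request:
jog_arm --increments '[{"grip": 0, "linear": [0, 0, 0.05], "yaw": 0}, {"grip": 0, "linear": [0, 0, 0], "yaw": 0}]'

```text
time_s: 37.83
tcp_pos: [526.2, 150.9, 199.7]
tcp_rot: [3.105, 0.479, 0.003]
ft_force: [-2.1, -1.7, 5.2]
grip_width: 0.2
grip_force: 3.0
```

Request:
jog_arm --increments '[{"grip": 0, "linear": [0, 0, 0.05], "yaw": 0}, {"grip": 0, "linear": [0, 0, 0], "yaw": 0}]'

```text
time_s: 38.08
tcp_pos: [527.1, 150.4, 199.0]
tcp_rot: [3.104, 0.479, 0.007]
ft_force: [-5.4, -3.1, 17.8]
grip_width: 0.4
grip_force: 9.3
```

Request:
jog_arm --increments '[{"grip": 0, "linear": [0.01, 0, 0.06], "yaw": 0}, {"grip": 0, "linear": [0, 0, 0], "yaw": 0}]'

```text
time_s: 38.33
tcp_pos: [528.8, 149.6, 198.6]
tcp_rot: [3.101, 0.479, 0.011]
ft_force: [-11.3, -9.7, 33.6]
grip_width: 0.0
grip_force: 18.1
```

Request:
jog_arm --increments '[{"grip": 0, "linear": [0, 0, -0.2], "yaw": 0}, {"grip": 0, "linear": [0, 0, -0.7], "yaw": 0}, {"grip": 0, "linear": [0, 0, -0.7], "yaw": 0}, {"grip": 0, "linear": [-0.5, 0, -0.3], "yaw": 0}, {"grip": 0, "linear": [-0.5, 0, 0], "yaw": 0}, {"grip": 0, "linear": [0, 0, 0], "yaw": 0}, {"grip": 0, "linear": [0, 0, 0], "yaw": 0}]'

```text
time_s: 39.2
tcp_pos: [455.0, 128.8, 332.2]
tcp_rot: [-3.105, -0.479, -0.001]
ft_force: [-0.7, -1.0, -0.3]
grip_width: -0.0
grip_force: 0.0
```

```bash
python3 see.py; python3 - <<'E'
from cut import *
cut(("top",))
S=P(-.455,58,0,-7);sx=ex*np.cos(.455)-ey*np.sin(.455);sy=ex*np.sin(.455)+ey*np.cos(.455);F=np.c_[sx,sy,n].T
C={}
for n_ in("scene","top"):
    h=cv2.cvtColor(cv2.imread(f"pics/{n_}_l.png"),cv2.COLOR_BGR2HSV);k=cv2.inRange(h,(18,110,40),(38,255,255));k=cv2.morphologyEx(k,3,np.ones((3,3)))
    N,l,st,ce=cv2.connectedComponentsWithStats(k);i=min(range(1,N),key=lambda j:np.linalg.norm(ce[j]-proj(n_,S+61*n))if st[j][4]>40 else 1e9);C[n_]=(st[i][:2]+st[i][2:4]/2.)
print(C);X,e=tri("scene",C["scene"],"top",C["top"]);print(X,e,F@(X-S))
E
```

```text
[455.023 128.755 332.152] [-0.68  -0.964 -0.316] -0.017923953001306517 0.0 39.2
scene [421 165  16  46 556] [428.572 187.583] ((428.56036376953125, 187.46499633789062), (44.78761291503906, 12.787549018859863), 86.42366790771484)
 pred depth 25 handle bottom, top [425.545 196.062] [419.654 155.36 ]
 pred depth 52 handle bottom, top [427.715 211.054] [421.973 171.384]
top [214 208  18  29 313] [221.821 222.914] ((221.4137725830078, 222.53448486328125), (28.039995193481445, 11.884501457214355), 68.19859313964844)
 pred depth 25 handle bottom, top [221.907 214.252] [227.03  222.321]
 pred depth 52 handle bottom, top [220.169 211.515] [224.938 219.026]
wrist [ 298   39   36   76 1999] [315.712  76.484] ((315.8529357910156, 75.58824157714844), (78.31190490722656, 31.99724578857422), 77.47119140625)
wrist [627 108  13  22 146] [635.192 119.918] ((633.0, 118.5), (21.0, 12.0), 90.0)
wrist [597 153  24  17 262] [608.534 160.599] ((608.5, 160.5), (20.236833572387695, 14.74887752532959), 30.963754653930664)
 pred depth 25 handle bottom, top [317.739  57.26 ] [342.161  95.137]
 pred depth 52 handle bottom, top [310.358  45.813] [331.669  78.865]
top 44444400000000 00444444221110000000012222234444 (split at 0)
{'scene': array([429., 188.]), 'top': array([223. , 222.5])}
[540.769 159.408 192.559] 3.94270777052294 [-13.485   6.135  60.69 ]
```

```bash
python3 -c "
from workcell import *
print(job.sign_off())"
```

```text
the job is handed in; nothing more can be done
None
```

I handed the job in; no verdict came back. By my measurements the cut-out is about 5.5 mm from the marked slot, the probe tip is about 50 mm down in it, nothing else was touched, and the arm is clear.

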